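Cycle three linear slides and reject the one that binds

TASK

One of the three linear slides on the dowel blocks binds part-way: first run all three carriages out, away from their end plates, as far as each will go, leaving them out, and only then bring all three fully home against their end plates. Then lift the slide that could not make its full travel off its dowels and thread it, carriage side up, by its two holes over the two pins of the sloped reject stand until it lies flat on the sloping face. Leave the two good slides seated on their blocks with carriages home, and do not shift or knock over anything else on the bench.

Things in the scene. Friction and masses are not known exactly. Their poses are not given: they have to be found in the camera images.
- slide_1: Loose slide unit, 0.75 to 1.0 kg: aluminium rail 160 x 50 x 18 mm (x, y, z), grippable across its 50 mm at mid-length. Origin: centre of its underside, 30 mm above the table at start; x along the rail from home end to far end. 14 mm through holes at x = +-68 mm. Dark end plate (8 mm high) at x = -56 to -50 mm marks home. 2.5 mm play on the dowels; 12 N or more on the fin may lift one end. All three look alike.
- carriage_1 (a joint): Carriage position on slide_1 in m: 0 = home, against the end plate (fin at x = -30 mm of the slide), growing towards +x. A free carriage runs to 0.070; the one that binds stops dead at about 0.03 but runs back freely. Exactly one of the three binds. It takes 1 to 3 N to move and stays where left. Starts at 0.005 to 0.020.
- fin_1 (a point): Centre of the top edge of the fin on the grey carriage of slide_1, 58 mm above the rail's underside; axes as the slide's. The upright fin is 10 mm thick along x, 30 wide along y and 30 high; the carriage under it is 36 long, 42 wide, 10 high on the rail top (18 mm).
- block_1: Fixed dark dowel block carrying slide_1: foot 180 x 80 x 6 mm, on it a bar 156 x 34 mm whose top, the seat, is 30 mm above the table (narrower than the slide, so fingers can straddle it). Two dowels, 9 mm in diameter, 24 high, tapered tips, at x = +-68 mm. Origin: centre of the foot's underside; x along the bar, as the slide's.
- slide_2: Loose slide unit, 0.75 to 1.0 kg: aluminium rail 160 x 50 x 18 mm (x, y, z), grippable across its 50 mm at mid-length. Origin: centre of its underside, 30 mm above the table at start; x along the rail from home end to far end. 14 mm through holes at x = +-68 mm. Dark end plate (8 mm high) at x = -56 to -50 mm marks home. 2.5 mm play on the dowels; 12 N or more on the fin may lift one end. All three look alike.
- carriage_2 (a joint): Carriage position on slide_2 in m: 0 = home, against the end plate (fin at x = -30 mm of the slide), growing towards +x. A free carriage runs to 0.070; the one that binds stops dead at about 0.03 but runs back freely. Exactly one of the three binds. It takes 1 to 3 N to move and stays where left. Starts at 0.005 to 0.020.
- fin_2 (a point): Centre of the top edge of the fin on the grey carriage of slide_2, 58 mm above the rail's underside; axes as the slide's. The upright fin is 10 mm thick along x, 30 wide along y and 30 high; the carriage under it is 36 long, 42 wide, 10 high on the rail top (18 mm).
- block_2: Fixed dark dowel block carrying slide_2: foot 180 x 80 x 6 mm, on it a bar 156 x 34 mm whose top, the seat, is 30 mm above the table (narrower than the slide, so fingers can straddle it). Two dowels, 9 mm in diameter, 24 high, tapered tips, at x = +-68 mm. Origin: centre of the foot's underside; x along the bar, as the slide's.
- slide_3: Loose slide unit, 0.75 to 1.0 kg: aluminium rail 160 x 50 x 18 mm (x, y, z), grippable across its 50 mm at mid-length. Origin: centre of its underside, 30 mm above the table at start; x along the rail from home end to far end. 14 mm through holes at x = +-68 mm. Dark end plate (8 mm high) at x = -56 to -50 mm marks home. 2.5 mm play on the dowels; 12 N or more on the fin may lift one end. All three look alike.
- carriage_3 (a joint): Carriage position on slide_3 in m: 0 = home, against the end plate (fin at x = -30 mm of the slide), growing towards +x. A free carriage runs to 0.070; the one that binds stops dead at about 0.03 but runs back freely. Exactly one of the three binds. It takes 1 to 3 N to move and stays where left. Starts at 0.005 to 0.020.
- fin_3 (a point): Centre of the top edge of the fin on the grey carriage of slide_3, 58 mm above the rail's underside; axes as the slide's. The upright fin is 10 mm thick along x, 30 wide along y and 30 high; the carriage under it is 36 long, 42 wide, 10 high on the rail top (18 mm).
- block_3: Fixed dark dowel block carrying slide_3: foot 180 x 80 x 6 mm, on it a bar 156 x 34 mm whose top, the seat, is 30 mm above the table (narrower than the slide, so fingers can straddle it). Two dowels, 9 mm in diameter, 24 high, tapered tips, at x = +-68 mm. Origin: centre of the foot's underside; x along the bar, as the slide's.
- rest: Sloping face of the fixed grey reject stand: bar 34 mm wide (its x, down the slope), 156 long (y, level), 10 thick. Origin: face centre, 68 mm above the table; z: outward normal, leaning 30 degrees from vertical to the side away from the robot. Two pins along z at y = +-68 mm, 9 mm diameter, 24 long, last 7 tapered. A slide fits either way round, its x along y, its underside on the face. Foot 120 x 150 x 8 mm.
- vial: Loose bystander, leave alone: small amber jar, 34 mm dia, 70 high, between the task's places. Origin: centre of its underside.
- weight: Loose bystander, leave alone: brass cylinder, 36 mm dia, 55 high, between the task's places. Origin: centre of its underside.
- dropper: Loose bystander, leave alone: white bottle, 34 mm dia, 78 high, between the task's places. Origin: centre of its underside.
- tape: Loose bystander, leave alone: roll of tape lying flat, 90 mm dia, 24 high, near the robot. Origin: centre of its underside.
- amber: Loose bystander, leave alone: amber bottle with blue cap, 72 mm dia, 140 high, beyond the task's things. Origin: centre of its underside.
- clear: Loose bystander, leave alone: clear bottle with blue cap, 70 mm dia, 135 high, beyond the task's things. Origin: centre of its underside.
- beaker: Loose bystander, leave alone: open glass beaker, 76 mm dia, 95 high, beyond the task's things. Origin: centre of its underside.
- tipbox: Loose bystander, leave alone: clear tip box with blue lid, 82 x 117 mm, 72 high, beyond the task's things. Origin: centre of its underside.

How it is judged:
On the way, in this order (a step that is already met when the one before it is completed fails the run):
1. all three carriages run out as far as they go, at the same time (free ones past 64 mm, the binding one past 27 mm) (value of joint each of carriage_1, carriage_3 above 0.064 m and value of joint carriage_2 above 0.027 m), for 0.1 s.
2. all three carriages back home (within 6 mm) with their slides still on their blocks (value of joint each of carriage_1, carriage_2, carriage_3 below 0.006 m and z of slide_1 in the frame of block_1 below 0.04 m and z of slide_2 in the frame of block_2 below 0.04 m and z of slide_3 in the frame of block_3 below 0.04 m), for 0.1 s.
At the end, for the whole second after the job is handed in: The binding slide lies on the reject stand, both holes over the pins, carriage up, within 6 mm of centre, 4 mm of the face and 0.08 rad; the good slides sit on their blocks (within 6 mm, 4 mm up, tilt under 0.06 rad), carriages within 6 mm of home; all at rest (value of joint each of carriage_1, carriage_3 below 0.006 m and horizontal distance between slide_1 and block_1 below 0.006 m and z of slide_1 in the frame of block_1 below 0.034 m and angle between each of slide_1, slide_3's own z axis and vertical below 0.06 rad and linear speed of each of slide_1, slide_3, slide_2 below 0.02 m/s and horizontal distance between slide_3 and block_3 below 0.006 m and z of slide_3 in the frame of block_3 below 0.034 m and x of slide_2 in the frame of rest between -0.006 and 0.006 m and y of slide_2 in the frame of rest between -0.006 and 0.006 m and z of slide_2 in the frame of rest between -0.004 and 0.004 m and angle between the x axis of slide_2 and the y axis of rest, either way round below 0.08 rad and angle between the z axis of slide_2 and the z axis of rest, either way round below 0.08 rad and z of fin_2 in the frame of rest above 0.04 m); the robot touches nothing.
It fails at once if a good slide is lifted off its block (30 mm up) (z of slide_1 in the frame of block_1 above 0.06 m or z of slide_3 in the frame of block_3 above 0.06 m).
It fails at once if a bystander is shifted by more than 40 mm or tipped by more than 0.5 rad (distance of any of vial, weight, dropper, tape, amber, clear, beaker, tipbox from where it was at the start of the episode above 0.04 m or angle between any of vial, weight, dropper, tape, amber, clear, beaker, tipbox's own z axis and vertical above 0.5 rad).
It also fails if it takes over 72 s, if anything falls off the work surface, if the arm or the gripper's body presses on something with over 40 N, if the wrist force passes 120 N, or if a joint passes its speed limit or range.

ROBOT

A 6-joint arm with a two-finger parallel gripper is mounted at the origin on the work surface. World frame = base frame: x ahead of the robot, y to its left, z up, the work surface at z = 0. Lengths are in m, angles in rad, forces in N, time in s.
With the tool pointing down it reaches from about 0.35 to 0.925 m from the base axis. Payload 6.4 kg.
Tool frame: the origin (TCP) lies at the very end of the fingers, on their centre line; the grasp point (between the pads) lies 19 mm behind it; y points along the fingers, z is the direction in which the jaws open and shut, and the axes are right-handed (so a half turn about y gives the same grasp; the last joint's range is limited). The gripper opens to 94 mm and grips with 3 to 60 N. Pads are 16 mm wide; open, the fingers measure 119 mm over their backs; the gripper's body (75 mm by 177 mm) begins 78 mm behind the grasp point.
Start: joints at [1.077, 0.245, 1.558, -0, 1.339, -0.174], TCP at [0.204, 0.617, 0.205] pointing down, gripper open.
Joint ranges: [-3.13, 3.13], [-1.02, 2.26], [0.13, 2.54], [-0.95, 4.09], [0.21, 2.88], [-2.74, 2.74]. Speed limits (rad/s): [2.57, 2.57, 3.14, 3.14, 3.14, 3.14].

INTERFACE

Orientations are given as [roll, pitch, yaw] about the fixed x, y, z axes, in that order (R = Rz(yaw) Ry(pitch) Rx(roll)).
In Python, from station import telemetry, optics, ticket gives the robot as it stands. The module is installed in compiled form; this text tells all that it offers.
- The arm moves only by the shell command python3 -m creep 'ROWS' [FORCE]. ROWS is JSON, a list of rows, each a list of 7 numbers: the turn, a rotation vector about the world's x, y, z normalised to -1 to 1, where 1 is 180 degrees, then the shift along the world's x, y, z normalised to -1 to 1, where 1 is 0.8 m, then the opening, from -1 (shut) to 1 (fully open). A call has 1 to 5 rows; each row shifts and turns the pose as measured when the row begins; what a row does not reach is not made up. A row lasts 1/12 s, in which the tool goes at most 41.7 mm and 7.16 degrees, less where a joint would pass 70% of its speed; a pose out of reach is approached as far as the arm can. A call with a number of a shift or a turn outside -1 to 1 is refused whole. A call with a gripper value outside its range is refused whole. The fingers move at their own pace and stop on an object; FORCE is the grip in N (left out, the last holds). Time passes only in rows, so rows that do not move let the fingers close. It gives the time, the measured TCP pose, the force and the opening at its end, in the units of the state.
- telemetry.read_state(): the state, without advancing time (a new reading comes with each control period).
- optics.capture(name): name is "scene" or "top"; returns a dict with "img" (420x560x3 uint8, red, green, blue), "z_map" (420x560 float32, m along the optical axis (not along the pixel's ray), 0 where there is no reading), "fx", "fy", "cx", "cy" (pixels), "k1" (the pictures are not rectified: a ray, as slopes to the right and down, at radius r is drawn at 1 + k1 r^2 times it, then the intrinsics apply), "eye" and "rotation" of the camera in the world. Camera axes: x right, y down, z forward; pixel columns grow to the right and rows downward; lengths in m; the calibration is good to about 2 mm. A picture is of the moment at which its call begins.
- ticket.sign_off(): hands the job in, once; it reports no verdict.
The state is a dict: "clock": time; "q": joint angles; "qd": joint speeds; "effort": joint torques, N m; "position": TCP position; "tool_rot": TCP orientation; "wrist_force": force on the tool from outside, world axes, zero at the start; "ft_torque": the same for the moment, N m; "width": finger opening in m.
Only numpy, scipy, OpenCV 4.12 (cv2) and the standard library are available. Lean on these libraries where they do the work, as an engineer would, in place of code of your own. Each camera call takes 0.05 s, during which the arm holds its last target.

## Working session

There is one attempt and no reset: what is moved stays moved. The work goes in short steps, Python scripts to look and compute and a shell command to move; the robot and the scene stay as the last step left them, time stands still between calls to the robot, and variables do not carry over. Pictures are saved under pics/ and viewed, and the job is handed in when it is done.

```bash
mkdir -p pics; ls
cat > h.py <<'E'
import numpy as np, cv2
from station import telemetry, optics, ticket
def cap(n):
    return optics.capture(n)
def w(c,u,v,z=None):
    """pixel->world; z: plane height, or None use depth"""
    K=np.array([[c['fx'],0,c['cx']],[0,c['fy'],c['cy']],[0,0,1]])
    d=np.array([(u-c['cx'])/c['fx'],(v-c['cy'])/c['fy']]);s=d.copy()
    for _ in range(30): s=d/(1+c['k1']*(s@s))
    r=np.array(c['rotation'])@np.array([s[0],s[1],1]);e=np.array(c['eye'])
    if z is None:
        return e+r*c['z_map'][int(round(v)),int(round(u))]
    return e+r*(z-e[2])/r[2]
def st():
    s=telemetry.read_state()
    for k in s: print(k,np.round(s[k],4))
E
python3 - <<'E'
from h import *
st()
for n in('scene','top'):
    c=cap(n);cv2.imwrite(f'pics/{n}0.png',cv2.resize(c['img'][:,:,::-1],(800,600)))
    print(n,c['eye'],np.round(c['rotation'],3).tolist(),c['fx'],c['fy'],c['cx'],c['cy'],c['k1'])
    np.savez(f'{n}0.npz',**c)
E
```

```text
pics
clock 0.0
q [ 1.0769  0.2458  1.559  -0.      1.3387 -0.1741]
qd [ 0.0005  0.0007  0.      0.0004 -0.0001  0.0011]
effort [-2.10000e-03 -4.15813e+01 -3.14609e+01  6.85000e-02  3.30000e-02
 -1.00000e-04]
position [0.204  0.6165 0.2044]
tool_rot [-1.5726e+00  3.0000e-04 -3.1980e-01]
wrist_force [0.9119 0.1846 0.827 ]
ft_torque [ 0.0298  0.0316 -0.0165]
width 0.0937
scene [1.19671636 0.20998245 0.88513215] [-2.428, -0.003, 1.906] 491.64615668597105 491.64615668597105 273.20009892274805 198.90073410329205 -0.059703146049013646
top [0.46990326 0.01025815 1.11483369] [-3.096, 0.001, -1.599] 399.23220774195175 399.23220774195175 280.8233592076358 208.61731518751003 -0.040049815584561964
```

```bash
sed -i "s/r=np.array(c\['rotation'\])@/r=Rot.from_euler('xyz',c['rotation']).as_matrix()@/; 1a from scipy.spatial.transform import Rotation as Rot" h.py; cat h.py | head -15
```

```text
import numpy as np, cv2
from scipy.spatial.transform import Rotation as Rot
from station import telemetry, optics, ticket
def cap(n):
    return optics.capture(n)
def w(c,u,v,z=None):
    """pixel->world; z: plane height, or None use depth"""
    K=np.array([[c['fx'],0,c['cx']],[0,c['fy'],c['cy']],[0,0,1]])
    d=np.array([(u-c['cx'])/c['fx'],(v-c['cy'])/c['fy']]);s=d.copy()
    for _ in range(30): s=d/(1+c['k1']*(s@s))
    r=Rot.from_euler('xyz',c['rotation']).as_matrix()@np.array([s[0],s[1],1]);e=np.array(c['eye'])
    if z is None:
        return e+r*c['z_map'][int(round(v)),int(round(u))]
    return e+r*(z-e[2])/r[2]
def st():
```

View pics/top0.png

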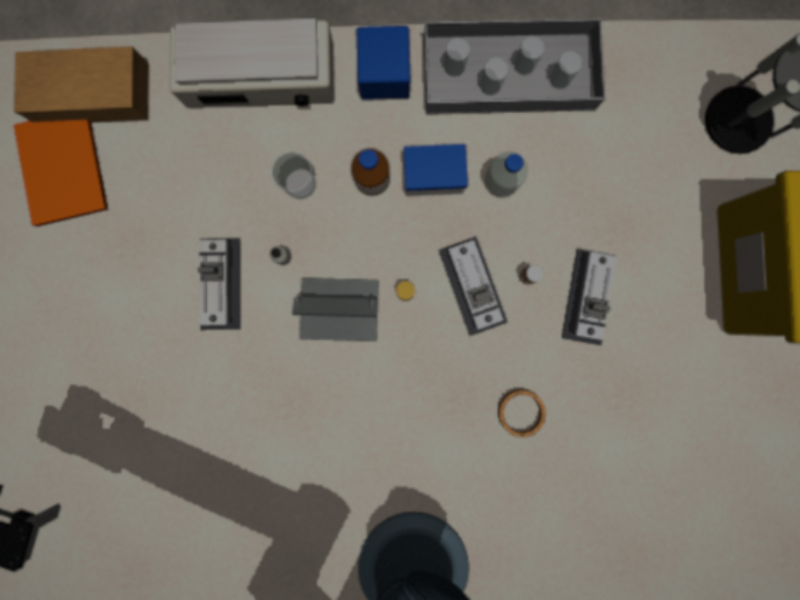

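View pics/scene0.png

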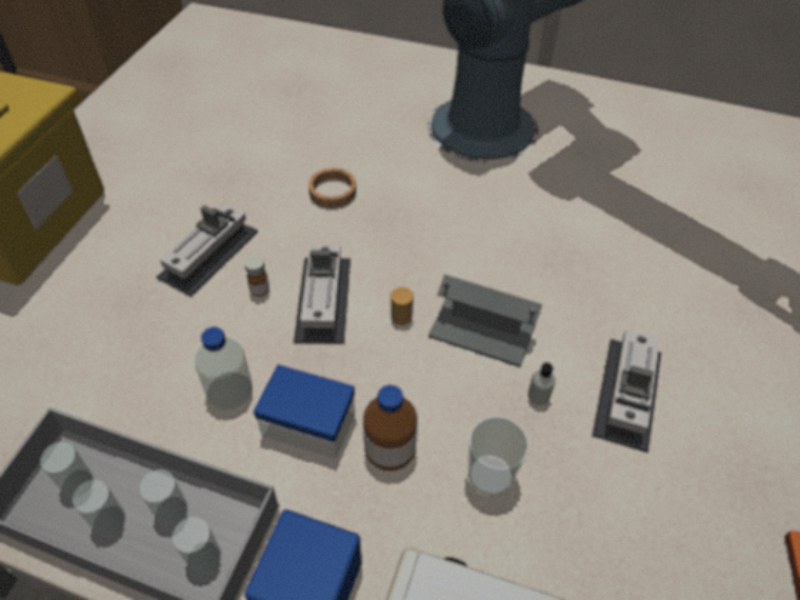

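Run:
```python
from h import *
c=np.load('top0.npz')
im=c['img'][:,:,::-1]
def crop(x,y,s=70,f=7): return cv2.resize(im[y:y+s,x:x+s],None,fx=f,fy=f,interpolation=cv2.INTER_CUBIC)
# crops origin (orig px)
A=crop(125,162,75,5);B=crop(300,162,75,5);C=crop(385,170,75,5);D=crop(200,182,75,5)
cv2.imwrite('pics/crops0.png',np.vstack([np.hstack([A,B]),np.hstack([C,D])])[:750,:750])
print(im.shape)
```

```text
(420, 560, 3)
```

Run:
```python
from h import *
im=cv2.imread('pics/crops0.png')
cv2.imwrite('pics/crops0a.png',im[:375]);cv2.imwrite('pics/crops0b.png',im[375:])
```

```text
(no output)
```

View pics/crops0a.png

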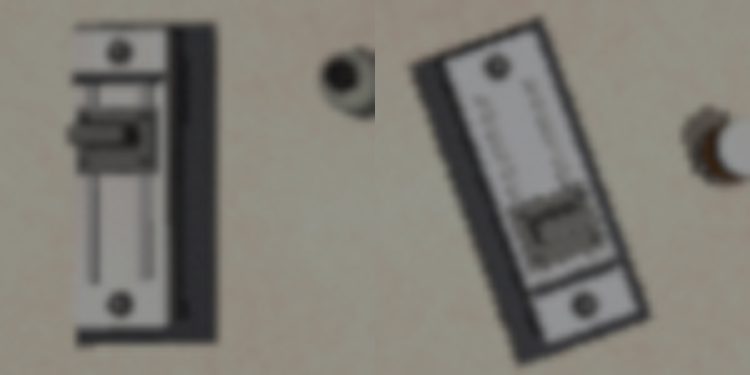

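View pics/crops0b.png

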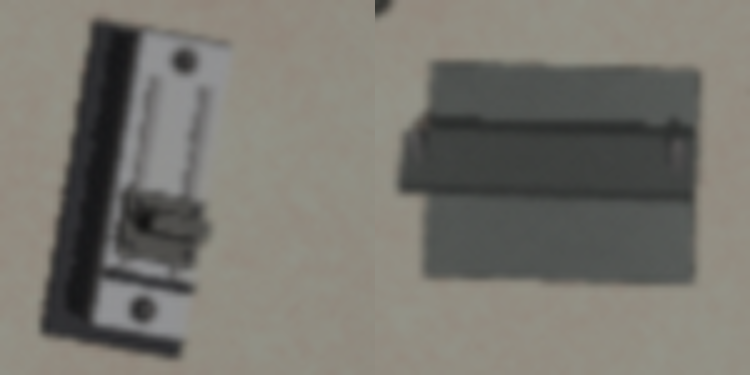

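Run:
```python
from h import *
c=dict(np.load('top0.npz'))
P={'A':((148.8,172.2),(148.8,222.8)),'B':((342,222.8),(324.6,175.2)),'C':((413.6,231.6),(421.8,182.2))}
for k,(a,b) in P.items():
    a=w(c,*a,.0495);b=w(c,*b,.0495);m=(a+b)/2;d=b-a
    print(k,'ctr',m.round(4),'yaw',np.degrees(np.arctan2(d[1],d[0])).round(2),'len',np.linalg.norm(d).round(4))
# clouds
def cloud(u0,u1,v0,v1):
    return np.array([[*w(c,u,v),u,v] for v in range(v0,v1) for u in range(u0,u1) if c['z_map'][v,u]>0])
for k,b in {'A':(125,170,162,235),'B':(300,360,162,237),'C':(388,435,170,245)}.items():
    p=cloud(*b); q=p[(abs(p[:,2]-.048)<.006)]
    m=q[:,:2].mean(0); 
    r=cv2.minAreaRect(q[:,:2].astype(np.float32)); print(k,'rail',r,q[:,2].mean())
    f=p[p[:,2]>.078]; print('  fin',f[:,:3].mean(0).round(4),len(f),f[:,2].max())
p=cloud(200,275,182,245)
q=p[(p[:,2]>.03)]
print('stand',len(q)); 
f=p[(p[:,2]>.045)&(p[:,2]<.085)]
cc=f[:,:3].mean(0);u,s,vt=np.linalg.svd(f[:,:3]-cc);n=vt[2]*np.sign(vt[2][2]);print(cc.round(4),n.round(3),np.degrees(np.arccos(n[2])),f[:,:3].min(0),f[:,:3].max(0)); print(vt[0])
fo=p[(p[:,2]<.014)&(p[:,2]>.004)];print('foot',cv2.minAreaRect(fo[:,:2].astype(np.float32)))
hi=p[p[:,2]>.08];print('pins',hi.round(3)[:,:5].tolist()[:20])
```

```text
A ctr [0.5585 0.3635 0.0495] yaw 179.3 len 0.1363
B ctr [ 0.5404 -0.1314  0.0495] yaw 18.14 len 0.1356
C ctr [ 0.5129 -0.3578  0.0495] yaw -11.99 len 0.135
A rail ((0.5590367317199707, 0.36337167024612427), (0.05183009058237076, 0.15939341485500336), 89.1194076538086) 0.04942086234586839
  fin [0.5787 0.3626 0.0889] 52 0.09339621847385193
B rail ((0.5415496826171875, -0.12923797965049744), (0.16023172438144684, 0.05080118030309677), 18.28388786315918) 0.04888281687294497
  fin [ 0.5181 -0.1361  0.0884] 45 0.0928835625578397
C rail ((0.5143676400184631, -0.35749661922454834), (0.05243339762091637, 0.16101600229740143), 78.057861328125) 0.04854224258561056
  fin [ 0.4904 -0.3521  0.0874] 53 0.09058465874012822
stand 773
[0.5052 0.1334 0.0701] [ 0.431 -0.026  0.902] 25.563353967171093 [0.48635671 0.05455168 0.05372956] [0.52531404 0.21195394 0.08493191]
[-0.05270725 -0.99860282 -0.003788  ]
foot ((0.5120102167129517, 0.1321772336959839), (0.20663531124591827, 0.17287875711917877), 88.43360900878906)
pins [[0.524, 0.203, 0.086, 206.0, 208.0], [0.523, 0.199, 0.091, 207.0, 208.0], [0.524, 0.198, 0.085, 208.0, 208.0], [0.521, 0.203, 0.088, 206.0, 209.0], [0.521, 0.201, 0.084, 207.0, 209.0], [0.521, 0.198, 0.087, 208.0, 209.0], [0.519, 0.203, 0.083, 206.0, 210.0], [0.519, 0.201, 0.085, 207.0, 210.0], [0.519, 0.198, 0.083, 208.0, 210.0], [0.519, 0.196, 0.082, 209.0, 210.0], [0.515, 0.066, 0.091, 259.0, 210.0], [0.514, 0.063, 0.096, 260.0, 210.0], [0.515, 0.061, 0.084, 261.0, 210.0], [0.516, 0.204, 0.081, 206.0, 211.0], [0.516, 0.201, 0.084, 207.0, 211.0], [0.516, 0.198, 0.086, 208.0, 211.0], [0.512, 0.069, 0.086, 258.0, 211.0], [0.512, 0.066, 0.088, 259.0, 211.0], [0.512, 0.063, 0.091, 260.0, 211.0], [0.512, 0.061, 0.087, 261.0, 211.0]]
```

```bash
python3 - <<'E'
from h import *
c=dict(np.load('top0.npz'))
for n,u,v,z in [('beaker',287,167,.09),('amber',369,158,.14),('tip',435,165,.072),('clear',514,162,.135),('dropper',276,254,.078),('w',405,289,.055),('vial',533,272,.07),('tape',522,413,.02)]:
    print(n,w(c,u*.7,v*.7,z).round(3))
E
python3 -m creep '[[0,0,-0.037,0.043,-0.029,-0.006,-0.36],[0,0,-0.037,0.043,-0.029,-0.006,-0.36],[0,0,-0.037,0.043,-0.029,-0.006,-0.36],[0,0,-0.037,0.043,-0.029,-0.006,-0.36],[0,0,-0.037,0.043,-0.029,-0.006,-0.36]]' 5
```

```text
beaker [0.762 0.211 0.09 ]
amber [0.759 0.059 0.14 ]
tip [ 0.762 -0.06   0.072]
clear [ 0.747 -0.194  0.135]
dropper [0.604 0.236 0.078]
w [0.535 0.002 0.055]
vial [ 0.559 -0.234  0.07 ]
tape [ 0.293 -0.215  0.02 ]
clock: 0.52
position: [0.3717, 0.5009, 0.1788]
tool_rot: [-1.573, 0.002, -0.911]
wrist_force: [-0.1, 0.6, -0.2]
width: 0.0641
```

```bash
python3 -m creep '[[0,0,-0.037,0.043,-0.029,-0.006,-0.36],[0,0,-0.037,0.043,-0.029,-0.006,-0.36],[0,0,-0.037,0.043,-0.029,-0.006,-0.36],[0,0,-0.037,0.043,-0.029,-0.006,-0.36],[0,0,-0.037,0.043,-0.029,-0.006,-0.36]]' 5; python3 -m creep '[[0,0,-0.034,0.043,-0.029,-0.006,-0.36],[0,0,0,0,0,0,-0.36]]'
```

```text
clock: 0.93
position: [0.5414, 0.3825, 0.1526]
tool_rot: [-1.577, 0.001, -1.523]
wrist_force: [0.8, 0.8, 0.7]
width: 0.0317
clock: 1.1
position: [0.5797, 0.354, 0.1457]
tool_rot: [-1.577, -0.001, -1.645]
wrist_force: [-0.1, -0.4, -0.2]
width: 0.0301
```

```bash
python3 -m creep '[[0,0,0.02,-0.001,0.011,-0.03,-0.36],[0,0,0,0,0,-0.03,-0.36],[0,0,0,0,0,-0.02,-0.36],[0,0,0,0,0,-0.018,-0.36],[0,0,0,0,0,0,-0.36]]'
python3 - <<'E'
from h import *
for n in('scene','top'):
    c=cap(n);cv2.imwrite(f'pics/{n}1.png',cv2.resize(c['img'][:,:,::-1],(800,600)))
    if n=='scene': cv2.imwrite(f'pics/{n}1c.png',cv2.resize(c['img'][200:330,380:510,::-1],None,fx=4,fy=4,interpolation=2))
E
```

```text
clock: 1.52
position: [0.5805, 0.3601, 0.063]
tool_rot: [-1.578, -0.001, -1.583]
wrist_force: [-0.4, 0.8, -1.2]
width: 0.0301
```

View pics/scene1c.png

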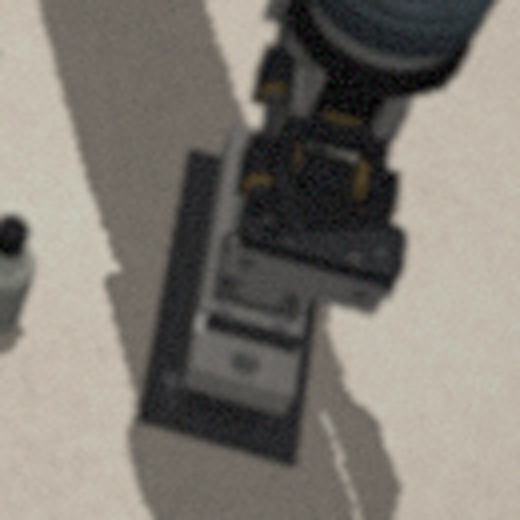

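The crop shows the fingers straddling the fin on the left slide (fin around (340,275), end plate at (255,330)). Now I close on it lightly.

```bash
python3 -m creep '[[0,0,0,0,0,0,-1],[0,0,0,0,0,0,-1],[0,0,0,0,0,0,-1],[0,0,0,0,0,0,-1]]' 4
```

```text
clock: 1.95
position: [0.5824, 0.3623, 0.0698]
tool_rot: [-1.572, 0.002, -1.582]
wrist_force: [-0.1, -1.2, -5.1]
width: 0.0098
```

```bash
python3 -m creep '[[0,0,0,-0.012,0,0,-1],[0,0,0,-0.012,0,0,-1]]' 4
```

```text
clock: 2.12
position: [0.565, 0.3622, 0.0701]
tool_rot: [-1.566, 0.004, -1.583]
wrist_force: [3.0, 0.7, -6.5]
width: 0.01
```

```bash
python3 -m creep '[[0,0,0,-0.013,0,-0.003,-1],[0,0,0,-0.013,0,-0.002,-1],[0,0,0,-0.013,0,0,-1]]' 4
```

```text
clock: 2.37
position: [0.535, 0.3627, 0.0697]
tool_rot: [-1.556, 0.007, -1.583]
wrist_force: [2.5, 0.6, -6.2]
width: 0.0101
```

```bash
python3 -m creep '[[0,0,0,-0.012,0,-0.004,-1],[0,0,0,-0.008,0,-0.004,-1],[0,0,0,0,0,0,-1]]' 4
```

```text
clock: 2.62
position: [0.5177, 0.3639, 0.0671]
tool_rot: [-1.549, 0.009, -1.581]
wrist_force: [2.9, -1.3, -6.8]
width: 0.0104
```

```bash
python3 -m creep '[[0,0,0,-0.004,0,0,-1],[0,0,0,-0.003,0,0,-1]]' 4
```

```text
clock: 2.78
position: [0.5126, 0.3639, 0.0671]
tool_rot: [-1.544, 0.01, -1.581]
wrist_force: [7.3, 0.7, -6.7]
width: 0.0159
```

```bash
cat >> h.py <<'E'
def to(p,rpy,n=1):
    s=telemetry.read_state()
    dp=(np.array(p)-s['position'])/.8
    dr=(Rot.from_euler('xyz',rpy)*Rot.from_euler('xyz',s['tool_rot']).inv()).as_rotvec()/np.pi
    print('rows needed: pos %.1f rot %.1f'%(np.linalg.norm(dp)/.052,np.linalg.norm(dr)/.0397),'total',dr.round(4),dp.round(4),'per',(dr/n).round(4),(dp/n).round(4),'| F',np.round(s['wrist_force'],1),'t',s['clock'])
E
python3 -m creep '[[0,0,0,0.003,0,0,-0.36],[0,0,0,0,0,0,-0.36],[0,0,0,0,0,0.04,-0.36],[0,0,0,0,0,0.05,-0.36]]' 4; python3 -c "
from h import *
to((.520,-.137,.15),(-np.pi/2,0,np.radians(18.2-90)),13)"
```

```text
clock: 3.12
position: [0.5052, 0.3609, 0.1296]
tool_rot: [-1.568, 0.001, -1.581]
wrist_force: [-0.2, 0.6, 1.4]
width: 0.0301
rows needed: pos 12.0 rot 2.6 total [-0.0004  0.001   0.1045] [ 0.0185 -0.6223  0.0256] per [-0.      0.0001  0.008 ] [ 0.0014 -0.0479  0.002 ] | F [-0.2  0.6  1.4] t 3.1167
```

```bash
python3 -m creep '[[0,0,0.008,0.0014,-0.048,0.01,-0.36],[0,0,0.008,0.0014,-0.048,0.005,-0.36],[0,0,0.008,0.0014,-0.048,0,-0.36],[0,0,0.008,0.0014,-0.048,0,-0.36],[0,0,0.008,0.0014,-0.048,0,-0.36]]' 4;python3 -m creep '[[0,0,0.008,0.0014,-0.048,0.0,-0.36],[0,0,0.008,0.0014,-0.048,0.0,-0.36],[0,0,0.008,0.0014,-0.048,0,-0.36],[0,0,0.008,0.0014,-0.048,0,-0.36],[0,0,0.008,0.0014,-0.048,0,-0.36]]' 4; python3 -c "
from h import *
to((.520,-.137,.14),(-np.pi/2,0,np.radians(18.2-90)),3)"
```

```text
clock: 3.53
position: [0.5115, 0.1721, 0.1526]
tool_rot: [-1.557, 0.01, -1.437]
wrist_force: [0.6, -0.0, 0.6]
width: 0.0299
clock: 3.95
position: [0.5127, -0.0263, 0.153]
tool_rot: [-1.56, 0.015, -1.303]
wrist_force: [1.7, -0.1, 1.0]
width: 0.0296
rows needed: pos 2.7 rot 0.4 total [-0.0055  0.0019  0.0159] [ 0.0091 -0.1384 -0.0163] per [-0.0018  0.0006  0.0053] [ 0.003  -0.0461 -0.0054] | F [ 1.7 -0.1  1. ] t 3.95
```

```bash
python3 -m creep '[[-0.002,0,0.005,0.003,-0.045,-0.005,-0.36],[-0.002,0,0.005,0.003,-0.045,-0.005,-0.36],[-0.002,0,0.005,0.003,-0.032,-0.005,-0.36],[0,0,0,0,0,0,-0.36]]' 4; python3 -c "
from h import *
to((.520,-.137,.063),(-np.pi/2,0,np.radians(18.2-90)),3)"
```

```text
clock: 4.28
position: [0.518, -0.133, 0.1413]
tool_rot: [-1.567, -0.001, -1.26]
wrist_force: [-0.9, 0.3, 1.1]
width: 0.0303
rows needed: pos 1.9 rot 0.1 total [-0.      0.0014  0.0022] [ 0.0025 -0.0051 -0.0978] per [-0.      0.0005  0.0007] [ 0.0008 -0.0017 -0.0326] | F [-0.9  0.3  1.1] t 4.2833
```

```bash
python3 -m creep '[[0,0,0.002,0.002,-0.004,-0.033,-0.36],[0,0,0,0,0,-0.033,-0.36],[0,0,0,0,0,-0.03,-0.36],[0,0,0,0,0,0,-0.36]]' 4; python3 -c "
from h import *
to((.520,-.137,.063),(-np.pi/2,0,np.radians(18.2-90)),3)"
```

```text
clock: 4.62
position: [0.5197, -0.1357, 0.064]
tool_rot: [-1.564, 0.001, -1.259]
wrist_force: [-0.3, 0.4, -0.4]
width: 0.0301
rows needed: pos 0.0 rot 0.1 total [-0.0009  0.002   0.0018] [ 0.0003 -0.0017 -0.0013] per [-0.0003  0.0007  0.0006] [ 0.0001 -0.0006 -0.0004] | F [-0.3  0.4 -0.4] t 4.6167
```

```bash
python3 -m creep '[[0,0,0,0,0,0,-1],[0,0,0,0,0,0,-1],[0,0,0,0,0,0,-1]]' 4; python3 -m creep '[[0,0,0,0.012,0.004,0,-1],[0,0,0,0.012,0.004,-0.002,-1]]' 4
```

```text
clock: 4.87
position: [0.5193, -0.1335, 0.0651]
tool_rot: [-1.566, 0.003, -1.257]
wrist_force: [-1.2, -2.4, -1.6]
width: 0.0131
clock: 5.03
position: [0.5384, -0.1267, 0.0655]
tool_rot: [-1.567, 0.003, -1.258]
wrist_force: [-2.0, 0.6, 6.2]
width: 0.01
```

```bash
python3 -m creep '[[0,0,0,0.008,0.0026,0,-1],[0,0,0,0.006,0.002,0,-1]]' 4
```

```text
clock: 5.2
position: [0.5496, -0.1229, 0.0656]
tool_rot: [-1.573, 0.003, -1.255]
wrist_force: [-7.3, -4.0, -0.7]
width: 0.0238
```

```bash
python3 -m creep '[[0,0,0,-0.006,-0.002,0,-0.36],[0,0,0,0,0,0,-0.36],[0,0,0,0,0,0.04,-0.36],[0,0,0,0,0,0.05,-0.36]]' 4; python3 -c "
from h import *
to((.491,-.352,.14),(-np.pi/2,0,np.radians(-102)),6)"
```

```text
clock: 5.53
position: [0.5432, -0.1214, 0.1326]
tool_rot: [-1.579, 0.011, -1.254]
wrist_force: [0.3, 0.9, 0.7]
width: 0.0301
rows needed: pos 5.7 rot 4.2 total [-0.0036 -0.0028 -0.1675] [-0.0652 -0.2882  0.0093] per [-0.0006 -0.0005 -0.0279] [-0.0109 -0.048   0.0015] | F [0.3 0.9 0.7] t 5.5333
```

```bash
python3 -m creep '[[0,0,-0.028,-0.011,-0.048,0.006,-0.36],[0,0,-0.028,-0.011,-0.048,0,-0.36],[0,0,-0.028,-0.011,-0.048,0,-0.36],[0,0,-0.028,-0.011,-0.048,0,-0.36],[0,0,-0.028,-0.011,-0.048,0,-0.36]]' 4;python3 -m creep '[[0,0,-0.028,-0.011,-0.045,0,-0.36],[0,0,0,0,0,0,-0.36]]'; python3 -c "
from h import *
to((.491,-.352,.063),(-np.pi/2,0,np.radians(-102)),6)"
```

```text
clock: 5.95
position: [0.509, -0.3164, 0.1537]
tool_rot: [-1.551, -0.003, -1.699]
wrist_force: [0.4, -0.1, -0.7]
width: 0.0297
clock: 6.12
position: [0.4999, -0.361, 0.1566]
tool_rot: [-1.543, -0.008, -1.8]
wrist_force: [1.0, 0.3, -0.4]
width: 0.0299
rows needed: pos 2.3 rot 0.3 total [0.0043 0.008  0.0064] [-0.0111  0.0112 -0.117 ] per [0.0007 0.0013 0.0011] [-0.0018  0.0019 -0.0195] | F [ 1.   0.3 -0.4] t 6.1167
```

```bash
python3 -m creep '[[0.004,0.008,0.006,-0.011,0.011,-0.03,-0.36],[0,0,0,0,0,-0.02,-0.36],[0,0,0,0,0,0,-0.36]]' 4; python3 -c "
from h import *
to((.491,-.352,.063),(-np.pi/2,0,np.radians(-102)),6)"
```

```text
clock: 6.37
position: [0.4919, -0.3541, 0.1171]
tool_rot: [-1.566, -0.003, -1.782]
wrist_force: [-0.1, 0.7, -0.3]
width: 0.03
rows needed: pos 1.3 rot 0.0 total [0.0012 0.0014 0.0005] [-0.0012  0.0026 -0.0676] per [0.0002 0.0002 0.0001] [-0.0002  0.0004 -0.0113] | F [-0.1  0.7 -0.3] t 6.3667
```

```bash
python3 -m creep '[[0.001,0.001,0,-0.001,0.002,-0.03,-0.36],[0,0,0,0,0,-0.025,-0.36],[0,0,0,0,0,-0.011,-0.36],[0,0,0,0,0,0,-0.36]]' 4; python3 -m creep '[[0,0,0,0,0,0,-1],[0,0,0,0,0,0,-1],[0,0,0,0,0,0,-1]]' 4
```

```text
clock: 6.7
position: [0.4927, -0.3476, 0.0623]
tool_rot: [-1.569, 0.001, -1.774]
wrist_force: [-0.3, 0.6, -0.7]
width: 0.0307
clock: 6.95
position: [0.4938, -0.3464, 0.0639]
tool_rot: [-1.569, 0.001, -1.771]
wrist_force: [-1.1, 0.6, -0.9]
width: 0.0135
```

```bash
python3 -m creep '[[0,0,0,0.012,-0.003,0,-1],[0,0,0,0.0125,-0.003,0,-1],[0,0,0,0.0125,-0.003,0,-1],[0,0,0,0.0125,-0.003,0,-1],[0,0,0,0.0125,-0.003,0,-1]]' 4
```

```text
clock: 7.37
position: [0.5427, -0.3568, 0.0641]
tool_rot: [-1.575, 0.004, -1.772]
wrist_force: [-1.6, 1.2, -2.8]
width: 0.0101
```

```bash
python3 -m creep '[[0,0,0,0.01,-0.002,0,-1],[0,0,0,0.007,-0.0015,0,-1],[0,0,0,0.004,-0.001,0,-1]]' 4
```

```text
clock: 7.62
position: [0.5592, -0.3602, 0.0641]
tool_rot: [-1.583, 0.004, -1.77]
wrist_force: [-7.5, 2.2, 2.7]
width: 0.0164
```

Stop felt (7.5 N, jaws spread). I lift clear enough to check all three from the cameras before bringing them home.

```bash
python3 -m creep '[[0,0,0,-0.003,0,0,-0.36],[0,0,0,0,0,0,-0.36],[0,0,0,0,0,0.04,-0.36],[0,0,0,0,0,0.05,-0.36],[0,0,0,0,0,0,-0.36]]' 4
python3 - <<'E'
from h import *
c=cap('scene');cv2.imwrite('pics/scene2.png',cv2.resize(c['img'][120:330,100:480,::-1],(760,420),interpolation=2))
c=cap('top')
im=c['img'][:,:,::-1]
L=[im[y:y+75,x:x+75] for x,y in((125,162),(300,162),(385,170))]
cv2.imwrite('pics/crops2.png',cv2.resize(np.hstack(L),None,fx=3.5,fy=3.5,interpolation=2))
E
```

```text
clock: 8.03
position: [0.5589, -0.3608, 0.1395]
tool_rot: [-1.579, 0.004, -1.77]
wrist_force: [0.7, -1.1, 1.4]
width: 0.03
```

View pics/crops2.png

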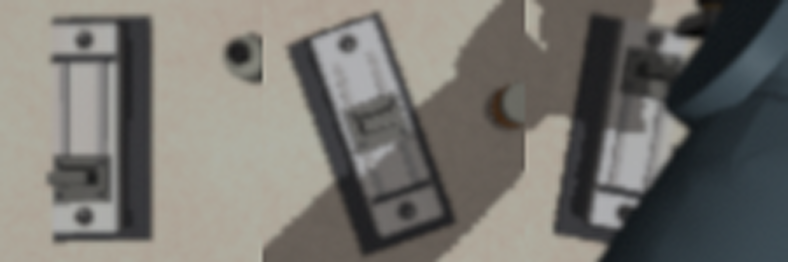

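View pics/scene2.png

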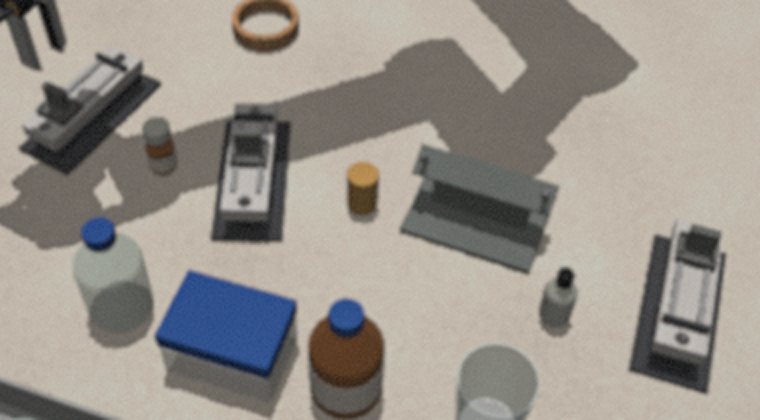

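The crops show carriage A at the far end (81,178), B stopped at mid-rail (375,118), and C at the far end (650,70). All slides are seated, and B is the one that binds. Now I home C.

```bash
python3 -m creep '[[0,0,0,-0.006,0,-0.04,-0.36],[0,0,0,0,-0.003,-0.035,-0.36],[0,0,0,0,0,-0.018,-0.36],[0,0,0,0,0,0,-0.36]]' 4; python3 -m creep '[[0,0,0,0,0,0,-1],[0,0,0,0,0,0,-1],[0,0,0,0,0,0,-1]]' 4
```

```text
clock: 8.47
position: [0.5532, -0.3625, 0.0584]
tool_rot: [-1.579, 0.004, -1.77]
wrist_force: [-0.1, 0.8, 1.6]
width: 0.03
clock: 8.72
position: [0.5545, -0.3628, 0.0583]
tool_rot: [-1.576, 0.005, -1.771]
wrist_force: [-0.8, -0.6, 2.2]
width: 0.0136
```

```bash
python3 -m creep '[[0,0,0,-0.008,0.002,0.005,-1],[0,0,0,-0.0145,0.003,0.0,-1],[0,0,0,-0.0145,0.003,0,-1],[0,0,0,-0.0145,0.003,0,-1],[0,0,0,-0.0145,0.003,0,-1]]' 4
```

```text
clock: 9.13
position: [0.5007, -0.3509, 0.0613]
tool_rot: [-1.572, 0.004, -1.769]
wrist_force: [1.4, -1.0, -0.4]
width: 0.0101
```

```bash
python3 -m creep '[[0,0,0,-0.0125,0.0025,0,-1],[0,0,0,-0.007,0.0015,0.0,-1],[0,0,0,-0.005,0.001,0,-1]]' 4
```

```text
clock: 9.38
position: [0.4799, -0.3466, 0.0614]
tool_rot: [-1.566, 0.003, -1.771]
wrist_force: [7.6, -2.2, -5.5]
width: 0.0148
```

```bash
python3 -m creep '[[0,0,0,0.003,0,0,-0.36],[0,0,0,0,0,0,-0.36],[0,0,0,0,0,0.04,-0.36],[0,0,0,0,0,0.05,-0.36]]' 4; python3 -c "
from h import *
to((.541,-.130,.14),(-np.pi/2,0,np.radians(18.2-90)),6)"
```

```text
clock: 9.72
position: [0.4754, -0.3402, 0.125]
tool_rot: [-1.587, 0.015, -1.771]
wrist_force: [-0.4, -0.8, 0.5]
width: 0.0299
rows needed: pos 5.3 rot 4.2 total [-0.0047 -0.0054  0.1649] [0.0821 0.2628 0.0188] per [-0.0008 -0.0009  0.0275] [0.0137 0.0438 0.0031] | F [-0.4 -0.8  0.5] t 9.7167
```

```bash
python3 -m creep '[[0,0,0.0275,0.014,0.044,0.006,-0.36],[0,0,0.0275,0.014,0.044,0.004,-0.36],[0,0,0.0275,0.014,0.044,0,-0.36],[0,0,0.0275,0.014,0.044,0,-0.36],[0,0,0.0275,0.014,0.044,0,-0.36]]' 4;python3 -m creep '[[0,0,0.0275,0.01,0.036,0,-0.36],[0,0,0,0,0,0,-0.36]]'; python3 -c "
from h import *
to((.541,-.130,.064),(-np.pi/2,0,np.radians(18.2-90)),6)"
```

```text
clock: 10.13
position: [0.5347, -0.168, 0.1444]
tool_rot: [-1.578, 0.004, -1.331]
wrist_force: [0.5, 0.2, -0.7]
width: 0.0301
clock: 10.3
position: [0.5434, -0.1322, 0.1445]
tool_rot: [-1.579, 0.006, -1.232]
wrist_force: [0.1, 0.3, 1.0]
width: 0.0301
rows needed: pos 1.9 rot 0.2 total [-0.0011 -0.0031 -0.0069] [-0.003   0.0027 -0.1006] per [-0.0002 -0.0005 -0.0011] [-0.0005  0.0005 -0.0168] | F [0.1 0.3 1. ] t 10.3
```

```bash
python3 -m creep '[[0,0,-0.007,-0.003,0.002,-0.04,-0.36],[0,0,0,0,0,-0.035,-0.36],[0,0,0,0,0,-0.022,-0.36],[0,0,0,0,0,0,-0.36]]' 4;python3 -m creep '[[0,0,0,0,0,0,-1],[0,0,0,0,0,0,-1],[0,0,0,0,0,0,-1]]' 4
```

```text
clock: 10.63
position: [0.5422, -0.1292, 0.0666]
tool_rot: [-1.578, 0.003, -1.251]
wrist_force: [0.2, -0.1, -0.7]
width: 0.0301
clock: 10.88
position: [0.5421, -0.1304, 0.0674]
tool_rot: [-1.58, 0.004, -1.253]
wrist_force: [2.0, 0.9, -1.4]
width: 0.0136
```

```bash
python3 -m creep '[[0,0,0,-0.012,-0.004,-0.002,-1],[0,0,0,-0.012,-0.004,0,-1],[0,0,0,-0.009,-0.003,0,-1],[0,0,0,-0.006,-0.002,0,-1]]' 4
```

```text
clock: 11.22
position: [0.5108, -0.1419, 0.0683]
tool_rot: [-1.574, 0.001, -1.253]
wrist_force: [2.5, -0.0, -4.3]
width: 0.0102
```

```bash
python3 -m creep '[[0,0,0,-0.005,-0.0017,-0.002,-1],[0,0,0,-0.003,-0.001,0,-1]]' 4
```

```text
clock: 11.38
position: [0.506, -0.1443, 0.0687]
tool_rot: [-1.565, -0.001, -1.256]
wrist_force: [7.3, 3.1, -6.6]
width: 0.017
```

Home stop felt on B. Next is A, whose fin is at about (0.519, 0.363).

```bash
python3 -m creep '[[0,0,0,0.003,0.001,0,-0.36],[0,0,0,0,0,0,-0.36],[0,0,0,0,0,0.04,-0.36],[0,0,0,0,0,0.05,-0.36]]' 4; python3 -m creep '[[0,0,-0.008,0.001,0.048,0.01,-0.36],[0,0,-0.008,0.001,0.048,0.008,-0.36],[0,0,-0.008,0.001,0.048,0,-0.36],[0,0,-0.008,0.001,0.048,0,-0.36],[0,0,-0.008,0.001,0.048,0,-0.36]]'; python3 -c "
from h import *
to((.518,.363,.14),(-np.pi/2,0,np.radians(-90.7)),8)"
```

```text
clock: 11.72
position: [0.501, -0.1423, 0.1353]
tool_rot: [-1.579, 0.009, -1.257]
wrist_force: [0.7, -1.5, -0.4]
width: 0.0298
clock: 12.13
position: [0.5097, 0.045, 0.1633]
tool_rot: [-1.566, -0.007, -1.402]
wrist_force: [0.6, 0.5, -0.3]
width: 0.03
rows needed: pos 7.7 rot 1.5 total [ 0.0022  0.0016 -0.0576] [ 0.0103  0.3975 -0.0291] per [ 0.0003  0.0002 -0.0072] [ 0.0013  0.0497 -0.0036] | F [ 0.6  0.5 -0.3] t 12.1333
```

```bash
python3 -m creep '[[0,0,-0.008,0.001,0.05,0,-0.36],[0,0,-0.008,0.001,0.05,0,-0.36],[0,0,-0.008,0.001,0.05,0,-0.36],[0,0,-0.008,0.001,0.05,0,-0.36],[0,0,-0.008,0.001,0.05,0,-0.36]]'; python3 -m creep '[[0,0,-0.006,0.001,0.048,0,-0.36],[0,0,-0.006,0.001,0.048,-0.01,-0.36],[0,0,0,0.001,0.044,-0.01,-0.36],[0,0,0,0,0,0,-0.36]]'; python3 -c "
from h import *
to((.518,.363,.064),(-np.pi/2,0,np.radians(-90.7)),8)"
```

```text
clock: 12.55
position: [0.5123, 0.2522, 0.1661]
tool_rot: [-1.564, -0.013, -1.535]
wrist_force: [1.4, 0.5, 0.9]
width: 0.0299
clock: 12.88
position: [0.5135, 0.3744, 0.1512]
tool_rot: [-1.561, -0.015, -1.569]
wrist_force: [-0.1, -1.1, -0.8]
width: 0.03
rows needed: pos 2.1 rot 0.2 total [ 0.0048  0.0031 -0.0046] [ 0.0057 -0.0142 -0.1091] per [ 0.0006  0.0004 -0.0006] [ 0.0007 -0.0018 -0.0136] | F [-0.1 -1.1 -0.8] t 12.8833
```

```bash
python3 -m creep '[[0.005,0.003,-0.004,0.006,-0.013,-0.04,-0.36],[0,0,0,0,0,-0.03,-0.36],[0,0,0,0,0,-0.034,-0.36],[0,0,0,0,0,0,-0.36]]' 4;python3 -m creep '[[0,0,0,0,0,0,-1],[0,0,0,0,0,0,-1],[0,0,0,0,0,0,-1]]' 4
```

```text
clock: 13.22
position: [0.5193, 0.3653, 0.0678]
tool_rot: [-1.566, -0.001, -1.575]
wrist_force: [-0.2, 0.5, -0.0]
width: 0.0303
clock: 13.47
position: [0.5194, 0.364, 0.0695]
tool_rot: [-1.568, -0.002, -1.576]
wrist_force: [-2.6, 0.4, -1.3]
width: 0.0136
```

```bash
python3 -m creep '[[0,0,0,0.012,0,-0.004,-1],[0,0,0,0.0145,0,0,-1],[0,0,0,0.0145,0,0,-1],[0,0,0,0.0145,0,0,-1],[0,0,0,0.0145,0,0,-1]]' 4;python3 -m creep '[[0,0,0,0.012,0,-0.001,-1],[0,0,0,0.008,0,0,-1],[0,0,0,0.004,0,0,-1]]' 4
```

```text
clock: 13.88
position: [0.5725, 0.364, 0.0685]
tool_rot: [-1.577, -0.003, -1.574]
wrist_force: [-2.3, 0.3, -2.0]
width: 0.01
clock: 14.13
position: [0.5924, 0.364, 0.0685]
tool_rot: [-1.582, -0.003, -1.575]
wrist_force: [-8.2, 0.6, 0.0]
width: 0.0133
```

```bash
python3 -m creep '[[0,0,0,-0.003,0,0,-0.36],[0,0,0,0,0,0,-0.36],[0,0,0,0,0,0.045,-0.36],[0,0,0,0,0,0.05,0.6],[0,0,0,0,-0.02,0.05,0.6]]' 4; python3 -m creep '[[0,0,-0.02,-0.01,-0.05,0.02,0.6],[0,0,-0.03,-0.01,-0.05,0,0.6],[0,0,-0.03,-0.01,-0.05,0,0.6],[0,0,-0.03,0,-0.05,0,0.6],[0,0,-0.03,0,-0.05,0,0.6]]'
python3 - <<'E'
from h import *
c=cap('scene');cv2.imwrite('pics/scene3.png',cv2.resize(c['img'][120:330,100:480,::-1],(760,420),interpolation=2))
c=cap('top');np.savez('top3.npz',**c)
im=c['img'][:,:,::-1]
L=[im[y:y+75,x:x+75] for x,y in((125,162),(300,162),(385,170))]
cv2.imwrite('pics/crops3.png',cv2.resize(np.hstack(L),None,fx=3.5,fy=3.5,interpolation=2))
to((.5415,-.130,.15),(-np.pi/2,0,np.radians(18.2-180)),8)
E
```

```text
clock: 14.55
position: [0.5876, 0.3474, 0.1788]
tool_rot: [-1.589, -0.009, -1.573]
wrist_force: [-0.1, 0.6, 0.3]
width: 0.0402
clock: 14.97
position: [0.5726, 0.1488, 0.2169]
tool_rot: [-1.548, 0.008, -2.02]
wrist_force: [-0.5, -1.0, -0.5]
width: 0.0727
rows needed: pos 6.9 rot 6.4 total [ 0.0042  0.0067 -0.2545] [-0.0398 -0.3446 -0.0837] per [ 0.0005  0.0008 -0.0318] [-0.005  -0.0431 -0.0105] | F [0.1 1.6 0.4] t 15.0667
```

View pics/crops3.png

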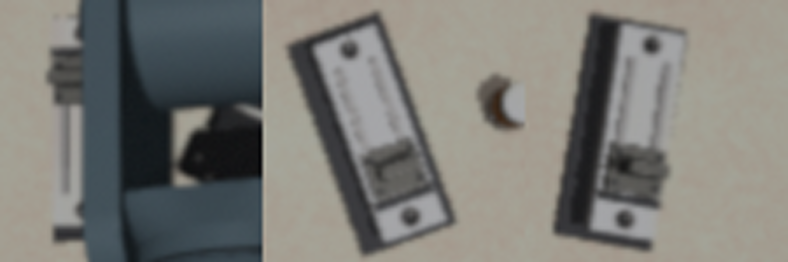

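View pics/scene3.png

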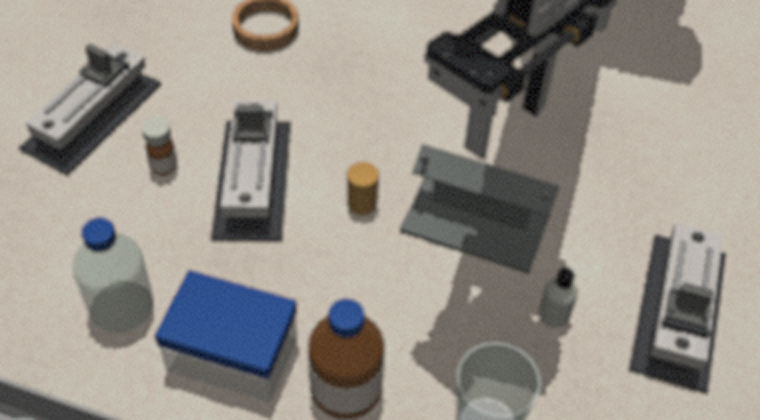

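```bash
python3 -m creep '[[0,0,-0.036,-0.005,-0.05,0,0.6],[0,0,-0.036,-0.005,-0.05,0,0.6],[0,0,-0.036,-0.005,-0.05,0,0.6],[0,0,-0.036,-0.005,-0.05,-0.01,0.6],[0,0,-0.036,-0.005,-0.05,-0.01,0.6]]' 4; python3 -m creep '[[0,0,-0.036,-0.005,-0.048,-0.03,0.6],[0,0,-0.036,-0.005,-0.044,-0.03,0.6],[0,0,0,0,0,0,0.6]]'; python3 -c "
from h import *
to((.5405,-.1305,.12),(-np.pi/2,0,np.radians(18.2-180)),1)"
```

```text
clock: 15.48
position: [0.5574, -0.0524, 0.2091]
tool_rot: [-1.531, 0.021, -2.6]
wrist_force: [1.0, 0.3, 0.5]
width: 0.0753
clock: 15.73
position: [0.5516, -0.13, 0.1664]
tool_rot: [-1.52, 0.029, -2.843]
wrist_force: [-0.8, 0.1, 0.1]
width: 0.0748
rows needed: pos 1.1 rot 0.5 total [0.0125 0.0136 0.0062] [-0.0139 -0.0007 -0.058 ] per [0.0125 0.0136 0.0062] [-0.0139 -0.0007 -0.058 ] | F [-0.8  0.1  0.1] t 15.7333
```

```bash
python3 -m creep '[[0.0125,0.0136,0.006,-0.014,0,-0.04,0.6],[0,0,0,0,0,0,0.6]]'; python3 -c "
from h import *
to((.5405,-.1305,.08),(-np.pi/2,0,np.radians(18.2-180)),1)"
```

```text
clock: 15.9
position: [0.5418, -0.1312, 0.1356]
tool_rot: [-1.569, 0.003, -2.824]
wrist_force: [-0.3, 1.0, -1.8]
width: 0.0752
rows needed: pos 1.3 rot 0.0 total [ 0.0002  0.0011 -0.0001] [-0.0016  0.0008 -0.0695] per [ 0.0002  0.0011 -0.0001] [-0.0016  0.0008 -0.0695] | F [-0.3  1.  -1.8] t 15.9
```

```bash
python3 -m creep '[[0,0.001,0,-0.0015,0.001,-0.045,0.6],[0,0,0,0,0,-0.03,0.6],[0,0,0,0,0,0,0.6]]'; python3 -c "
from h import *
to((.5405,-.1305,.02),(-np.pi/2,0,np.radians(18.2-180)),1)"
```

```text
clock: 16.15
position: [0.5468, -0.1299, 0.0811]
tool_rot: [-1.559, 0.011, -2.819]
wrist_force: [-0.8, -0.3, -0.7]
width: 0.0752
rows needed: pos 1.5 rot 0.1 total [ 0.0024  0.0046 -0.0016] [-0.0079 -0.0007 -0.0763] per [ 0.0024  0.0046 -0.0016] [-0.0079 -0.0007 -0.0763] | F [-0.8 -0.3 -0.7] t 16.15
```

```bash
python3 -m creep '[[0.0025,0.0045,-0.0015,-0.008,-0.001,-0.03,0.6],[0,0,0,0,0,-0.03,0.6],[0,0.001,0,-0.001,0,-0.015,0.6],[0,0,0,0,0,0,0.6]]'; python3 -c "
from h import *
to((.5405,-.1305,.02),(-np.pi/2,0,np.radians(18.2-180)),1)"
```

```text
clock: 16.48
position: [0.5478, -0.1291, 0.0295]
tool_rot: [-1.56, 0.009, -2.815]
wrist_force: [1.3, 0.5, -0.1]
width: 0.0751
rows needed: pos 0.3 rot 0.1 total [ 0.0022  0.0039 -0.0027] [-0.0091 -0.0018 -0.0119] per [ 0.0022  0.0039 -0.0027] [-0.0091 -0.0018 -0.0119] | F [ 1.3  0.5 -0.1] t 16.4833
```

```bash
python3 -m creep '[[0.002,0.004,-0.0027,-0.009,-0.002,-0.012,0.6],[0,0,0,0,0,0,0.6],[0,0,0,0,0,0,0.6]]'; python3 -c "
from h import *
to((.5405,-.1305,.02),(-np.pi/2,0,np.radians(18.2-180)),1)"
```

```text
clock: 16.73
position: [0.5441, -0.1309, 0.0246]
tool_rot: [-1.565, 0.005, -2.822]
wrist_force: [0.0, 0.1, -0.1]
width: 0.0754
rows needed: pos 0.1 rot 0.1 total [ 0.0012  0.0019 -0.0007] [-0.0045  0.0005 -0.0057] per [ 0.0012  0.0019 -0.0007] [-0.0045  0.0005 -0.0057] | F [ 0.   0.1 -0.1] t 16.7333
```

```bash
python3 -m creep '[[0.002,0.003,-0.001,-0.006,0,-0.008,0.6],[0,0,0,0,0,0,-0.2],[0,0,0,0,0,0,-0.2],[0,0,0,0,0,0,-0.2]]' 50;python3 -m creep '[[0,0,0,0,0,0,-0.2],[0,0,0,0,0,0,-0.2]]'; python3 -c "
from h import *
to((.5405,-.1305,.02),(-np.pi/2,0,np.radians(18.2-180)),1)"
```

```text
clock: 17.07
position: [0.5408, -0.132, 0.0207]
tool_rot: [-1.571, 0.001, -2.825]
wrist_force: [0.1, 0.2, 0.5]
width: 0.0583
clock: 17.23
position: [0.5409, -0.1317, 0.021]
tool_rot: [-1.572, 0.001, -2.826]
wrist_force: [0.1, 2.3, 0.6]
width: 0.0497
rows needed: pos 0.0 rot 0.0 total [-0.0005  0.0002  0.0006] [-0.0005  0.0015 -0.0012] per [-0.0005  0.0002  0.0006] [-0.0005  0.0015 -0.0012] | F [0.1 2.3 0.6] t 17.2333
```

```bash
python3 -m creep '[[0,0,0,0,0,0.008,-0.5],[0,0,0,0,0,0.012,-0.5],[0,0,0,0,0,0.012,-0.5]]' 50; python3 -c "
from h import *
to((.5405,-.1305,.1),(-np.pi/2,0,np.radians(18.2-180)),1)"
```

```text
clock: 17.48
position: [0.5397, -0.1298, 0.0416]
tool_rot: [-1.575, 0.002, -2.827]
wrist_force: [-0.1, 0.5, -7.5]
width: 0.05
rows needed: pos 1.4 rot 0.0 total [-0.0015  0.0003  0.0009] [ 0.001  -0.0008  0.073 ] per [-0.0015  0.0003  0.0009] [ 0.001  -0.0008  0.073 ] | F [-0.1  0.5 -7.5] t 17.4833
```

```bash
python3 -m creep '[[0,0,0,0,0,0.02,-0.5],[0,0,0,0,0,0.04,-0.5],[0,0,0,0,0,0.05,-0.5],[0,0,0,0,0,0.05,-0.5],[0,0,0,0,0,0.05,-0.5]]' 50
python3 - <<'E'
from h import *
to((.56,.12,.28),(-np.pi/2,0,np.radians(-93)),1)
c=cap('scene');np.savez('scene4.npz',**c);cv2.imwrite('pics/scene4.png',cv2.resize(c['img'][60:270,100:380,::-1],(800,600),interpolation=2))
c=cap('top');np.savez('top4.npz',**c);cv2.imwrite('pics/top4.png',cv2.resize(c['img'][120:330,180:460,::-1],(800,600),interpolation=2))
E
```

```text
clock: 17.9
position: [0.523, -0.1226, 0.1954]
tool_rot: [-1.604, -0.03, -2.826]
wrist_force: [1.5, 0.0, -8.3]
width: 0.0493
rows needed: pos 6.2 rot 9.7 total [ 0.0013 -0.0152  0.3831] [0.0463 0.3033 0.1058] per [ 0.0013 -0.0152  0.3831] [0.0463 0.3033 0.1058] | F [ 1.5  0.  -8.3] t 17.9
```

View pics/scene4.png

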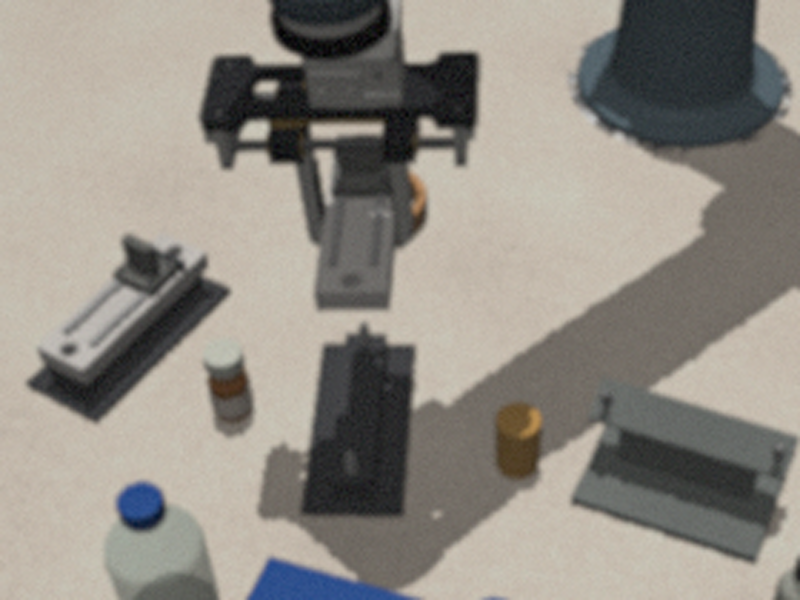

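View pics/top4.png

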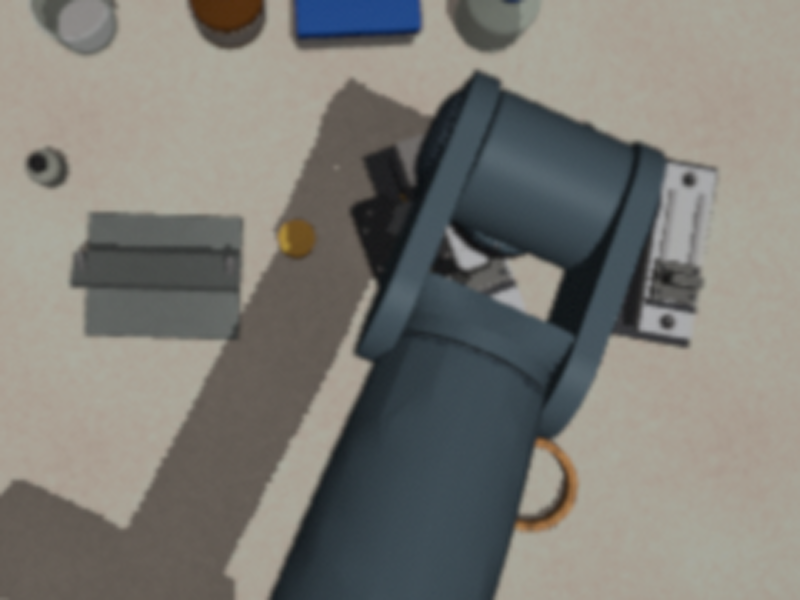

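```bash
python3 - <<'E'
from h import *
s=np.load('scene0.npz')['img'];t=np.load('top0.npz')['img']
a=cv2.resize(s[185:260,295:385,::-1],None,fx=6.6,fy=6.6,interpolation=2)
b=cv2.resize(t[190:242,200:270,::-1],None,fx=8,fy=8,interpolation=2)
cv2.imwrite('pics/st_s.png',a);cv2.imwrite('pics/st_t.png',b)
E
python3 -m creep '[[0,0,0.035,0.004,0.02,0.03,-0.5],[0,0,0.035,0.004,0.03,0.03,-0.5],[0,0,0.035,0.006,0.03,0.02,-0.5],[0,-0.0,0.035,0.006,0.03,0.02,-0.5],[0,0,0.035,0.006,0.03,0.02,-0.5]]' 50
```

```text
clock: 18.42
position: [0.5393, -0.0114, 0.2818]
tool_rot: [-1.615, -0.038, -2.262]
wrist_force: [1.1, 0.2, -8.2]
width: 0.0494
```

View pics/st_s.png

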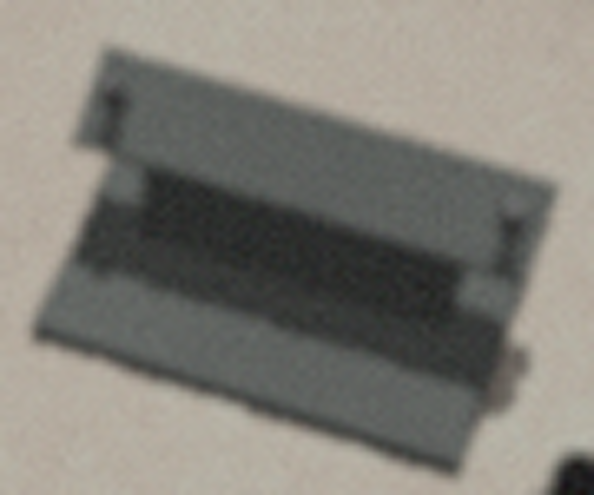

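View pics/st_t.png

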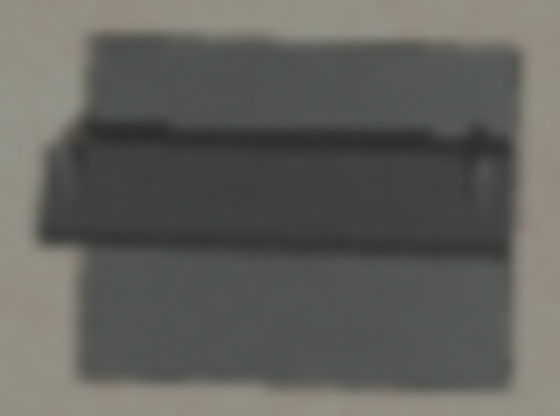

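```bash
cat >> h.py <<'E'
def proj(c,P):
    R=Rot.from_euler('xyz',c['rotation']).as_matrix();q=(np.atleast_2d(P)-c['eye'])@R
    s=q[:,:2]/q[:,2:];k=1+c['k1']*(s**2).sum(1,keepdims=True);s=s*k
    return np.c_[s[:,0]*c['fx']+c['cx'],s[:,1]*c['fy']+c['cy']]
def restpose(p):  # x,y,z,yaw
    return Rot.from_euler('z',p[3])*Rot.from_euler('y',np.pi/6), np.array(p[:3])
E
python3 - <<'E'
from h import *
from scipy.optimize import least_squares
S=dict(np.load('scene0.npz'));T=dict(np.load('top0.npz'))
so=[((108,50),(-17,-78,0)),((555,185),(-17,78,0)),((80,142),(17,-78,0)),((115,95),(0,-68,24)),((513,222),(0,68,24))]
to_=[((40,240),(-17,78,0)),((508,252),(-17,-78,0)),((48,148),(17,78,0)),((510,148),(17,-78,0)),((478,130),(0,-68,24)),((75,130),(0,68,24))]
sp=np.array([a for a,b in so])/6.6+[295,185];tp=np.array([a for a,b in to_])/8+[200,190]
sm=np.array([b for a,b in so])/1e3;tm=np.array([b for a,b in to_])/1e3
def f(p,which=3):
    R,t=restpose(p);r=[]
    if which&1:r.append((proj(S,R.apply(sm)+t)-sp).ravel())
    if which&2:r.append((proj(T,R.apply(tm)+t)-tp).ravel())
    return np.concatenate(r)
for wch in (1,2,3):
    g=lambda p:f([p[0],p[1],.068,p[2]],wch)
    o=least_squares(g,[.505,.134,-.05],loss='soft_l1');print(wch,o.x.round(4),g(o.x).reshape(-1,2).round(1).tolist())
E
```

```text
1 [ 0.5089  0.1321 -0.066 ] [[-0.0, -0.1], [1.1, 1.0], [-0.9, 0.4], [-0.6, -0.8], [0.5, -0.6]]
2 [ 0.5074  0.131  -0.0332] [[-0.6, -0.8], [0.7, -2.0], [-0.2, -0.3], [0.8, -0.0], [0.5, 2.7], [-1.9, 2.5]]
3 [ 0.5081  0.1317 -0.051 ] [[-0.4, -0.0], [1.0, 0.3], [-1.0, 0.5], [-0.8, -0.7], [0.6, -1.3], [-1.0, -1.6], [0.4, -1.8], [-0.4, -1.1], [0.7, 0.2], [0.3, 2.9], [-2.1, 1.7]]
```

```bash
cat >> h.py <<'E'
REST=[.507,.132,.068,-.053]
def tgt(h,dx=0,dy=0,off=-.0095,n=1,p=None):
    R,t=restpose(p or REST);M=R.as_matrix()
    T=np.c_[-M[:,1],-M[:,2],M[:,0]]
    pos=t+M@np.array([dx,dy,h+off]);rpy=Rot.from_matrix(T).as_euler('xyz');print('target',pos.round(4),rpy.round(3))
    to(pos,rpy,n)
E
python3 -c "
from h import *
tgt(.10,n=8)"
```

```text
target [0.5522 0.1296 0.1464] [-2.094  0.    -1.624]
rows needed: pos 4.7 rot 6.3 total [0.0676 0.14   0.1963] [ 0.0161  0.1762 -0.1692] per [0.0085 0.0175 0.0245] [ 0.002   0.022  -0.0212] | F [ 1.1  0.2 -8.2] t 18.4167
```

```bash
python3 -m creep '[[0.0085,0.0175,0.0245,0.005,0.03,0,-0.5],[0.0085,0.0175,0.0245,0.005,0.03,0,-0.5],[0.0085,0.0175,0.0245,0.005,0.03,0,-0.5],[0.0085,0.0175,0.0245,0.005,0.03,0,-0.5],[0.0085,0.0175,0.0245,0.005,0.03,-0.02,-0.5]]' 50;python3 -c "
from h import *
tgt(.10,n=3)"
```

```text
clock: 18.83
position: [0.5563, 0.1151, 0.2567]
tool_rot: [-1.937, -0.049, -1.838]
wrist_force: [1.4, 0.1, -7.9]
width: 0.05
target [0.5522 0.1296 0.1464] [-2.094  0.    -1.624]
rows needed: pos 2.7 rot 2.1 total [0.0235 0.0472 0.0668] [-0.0052  0.0182 -0.1379] per [0.0078 0.0157 0.0223] [-0.0017  0.0061 -0.046 ] | F [ 1.4  0.1 -7.9] t 18.8333
```

```bash
python3 -m creep '[[0.0078,0.0157,0.0223,-0.001,0.006,-0.03,-0.5],[0.0078,0.0157,0.0223,-0.002,0.006,-0.03,-0.5],[0.0078,0.0157,0.0223,-0.002,0.006,-0.03,-0.5],[0,0,0,0,0,0,-0.5]]' 50;python3 - <<'E'
from h import *
tgt(.08)
c=cap('scene');np.savez('scene5.npz',**c);cv2.imwrite('pics/scene5.png',cv2.resize(c['img'][130:280,260:460,::-1],(800,600),interpolation=2))
c=cap('top');np.savez('top5.npz',**c);cv2.imwrite('pics/top5.png',cv2.resize(c['img'][150:270,160:320,::-1],(800,600),interpolation=2))
E
```

```text
clock: 19.17
position: [0.5472, 0.1349, 0.1626]
tool_rot: [-2.119, 0.005, -1.606]
wrist_force: [-2.3, 0.0, -9.7]
width: 0.0498
target [0.5422 0.1301 0.1291] [-2.094  0.    -1.624]
rows needed: pos 0.8 rot 0.2 total [-0.0018 -0.0076 -0.0058] [-0.0063 -0.006  -0.0419] per [-0.0018 -0.0076 -0.0058] [-0.0063 -0.006  -0.0419] | F [-2.3  0.  -9.7] t 19.1667
```

View pics/scene5.png

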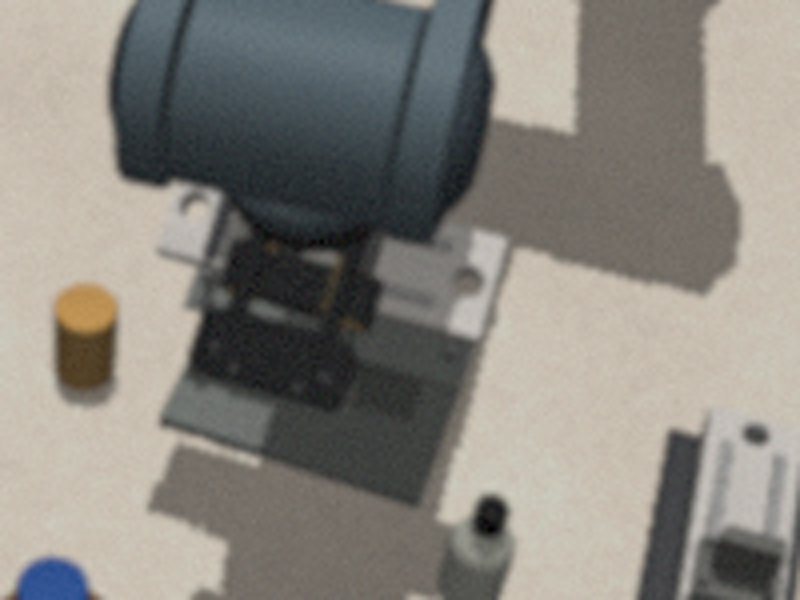

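View pics/top5.png

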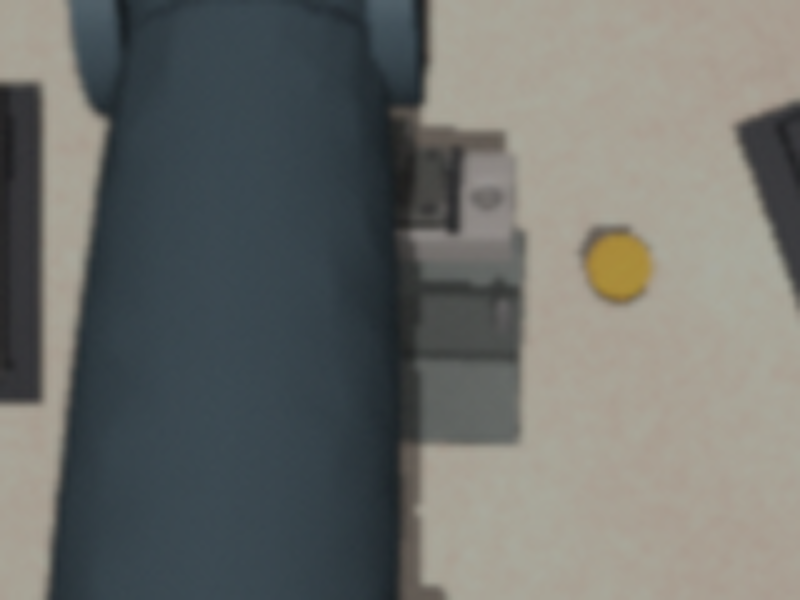

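```bash
cat >> h.py <<'E'
def holes(c,px,a=.0275,s=None):
    """px: observed [-68 end, +68 end]; slide top at TCP - a*ytool"""
    s=s or telemetry.read_state();R=Rot.from_euler('xyz',s['tool_rot']).as_matrix();p=np.array(s['position'])
    n=-R[:,1];sx=-R[:,0];dn=R[:,2]
    ctr=p+a*n
    pred=proj(c,[ctr-.068*sx,ctr+.068*sx]);px=np.array(px)
    d=px-pred
    # intersect rays with the plane of the top
    out=[]
    for u,v in px:
        A=w(c,u,v,.3);e=np.array(c['eye']);r=A-e
        q=e+r*((ctr-e)@n)/(r@n);out.append([(q-ctr)@dn,(q-ctr)@sx])
    print('pred',pred.round(1).tolist(),'diff px',d.round(1).tolist(),'in-plane (down,along) mm',(np.array(out)*1e3).round(1).tolist())
E
python3 - <<'E'
from h import *
c=dict(np.load('scene5.npz'))
holes(c,[(308.75,181.75),(377,200)])
R,t=restpose(REST)
print('pin tips',proj(c,R.apply([[0,-.068,.024],[0,.068,.024]])+t).round(1).tolist(),'meas', (np.array([(115,95),(513,222)])/6.6+[295,185]).round(1).tolist())
E
```

```text
pred [[309.7, 180.2], [378.7, 199.6]] diff px [[-1.0, 1.6], [-1.7, 0.4]] in-plane (down,along) mm [[3.5, -68.9], [1.6, 65.2]]
pin tips [[311.9, 198.3], [373.5, 217.1]] meas [[312.4, 199.4], [372.7, 218.6]]
```

```bash
python3 -m creep '[[-0.002,-0.0076,-0.006,-0.006,-0.004,-0.02,-0.5],[0,0,0,0,0,-0.015,-0.5],[0,0,0,0,0,0,-0.5]]' 50; python3 -c "
from h import *
tgt(.045,dy=.0015)"
```

```text
clock: 19.52
position: [0.5471, 0.1296, 0.1436]
tool_rot: [-2.074, -0.003, -1.633]
wrist_force: [-1.0, 0.5, -8.3]
width: 0.0496
target [0.5248 0.1326 0.0987] [-2.094  0.    -1.624]
rows needed: pos 1.2 rot 0.2 total [0.0013 0.0063 0.003 ] [-0.0278  0.0037 -0.0561] per [0.0013 0.0063 0.003 ] [-0.0278  0.0037 -0.0561] | F [-1.   0.5 -8.3] t 19.5167
```

```bash
python3 -m creep '[[0.0013,0.006,0.003,-0.012,0.003,-0.02,-0.5],[0,0,0,-0.01,0.002,-0.02,-0.5],[0,0,0,-0.006,0,-0.01,-0.5],[0,0,0,0,0,0,-0.5]]' 50; python3 -c "
from h import *
tgt(.04,dy=.0015)"
```

```text
clock: 19.85
position: [0.5262, 0.1331, 0.1061]
tool_rot: [-2.085, 0.001, -1.625]
wrist_force: [-1.1, 0.7, -9.5]
width: 0.0498
target [0.5223 0.1327 0.0944] [-2.094  0.    -1.624]
rows needed: pos 0.3 rot 0.1 total [-0.0002  0.0029  0.0004] [-0.0048 -0.0005 -0.0146] per [-0.0002  0.0029  0.0004] [-0.0048 -0.0005 -0.0146] | F [-1.1  0.7 -9.5] t 19.85
```

```bash
python3 -m creep '[[0,0.003,0,-0.006,0,-0.014,-0.5],[0,0,0,0,0,0,-0.5]]' 50
python3 - <<'E'
from h import *
tgt(.035,dy=.0015)
c=cap('scene');np.savez('scene6.npz',**c);cv2.imwrite('pics/scene6.png',cv2.resize(c['img'][165:255,285:405,::-1],(800,600),interpolation=2))
E
```

```text
clock: 20.02
position: [0.5214, 0.1332, 0.0949]
tool_rot: [-2.094, 0.001, -1.625]
wrist_force: [-1.8, -0.0, -10.6]
width: 0.0499
target [0.5198 0.1328 0.0901] [-2.094  0.    -1.624]
rows needed: pos 0.1 rot 0.0 total [-0.0002  0.0001  0.0003] [-0.002  -0.0004 -0.0061] per [-0.0002  0.0001  0.0003] [-0.002  -0.0004 -0.0061] | F [ -1.8  -0.  -10.6] t 20.0167
```

View pics/scene6.png

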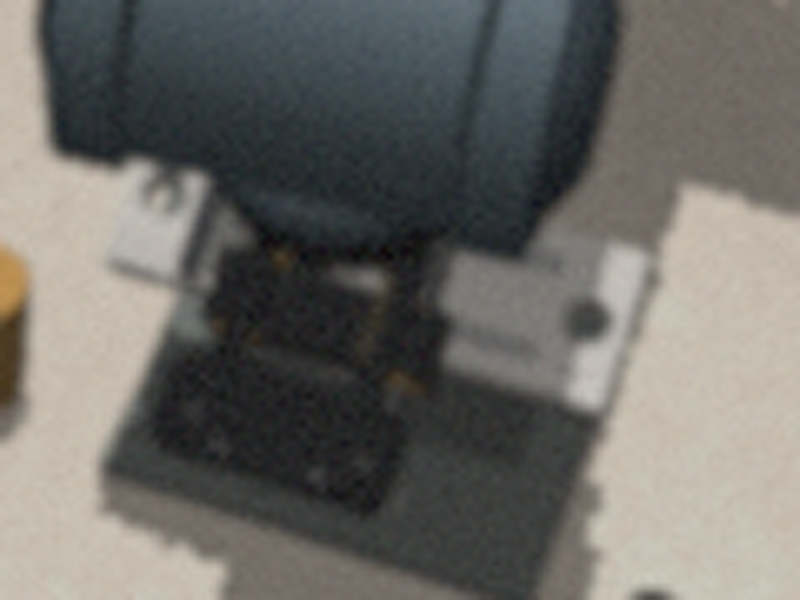

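Run:
```python
from h import *
c=dict(np.load('scene6.npz'));i=c['img'][:,:,::-1].astype(float)
a=i[182:206,298:322];b=i[200:224,362:386]
f=lambda x,lo,hi:cv2.resize(np.clip((x-lo)/(hi-lo)*255,0,255).astype(np.uint8),None,fx=16,fy=16,interpolation=2)
print(a.min(),a.max(),b.min(),b.max())
cv2.imwrite('pics/h6.png',np.hstack([f(a,30,190),f(b,20,150)]))
holes(c,[(309.45,193.2),(373.05,212.7)])
R,t=restpose(REST)
print('pin tips',proj(c,R.apply([[0,-.068,.024],[0,.068,.024]])+t).round(1).tolist())
```

```text
27.0 204.0 30.0 204.0
pred [[311.0, 194.5], [374.8, 213.8]] diff px [[-1.6, -1.3], [-1.7, -1.1]] in-plane (down,along) mm [[-1.6, -72.0], [-1.1, 64.1]]
pin tips [[311.9, 198.3], [373.5, 217.1]]
```

View pics/h6.png

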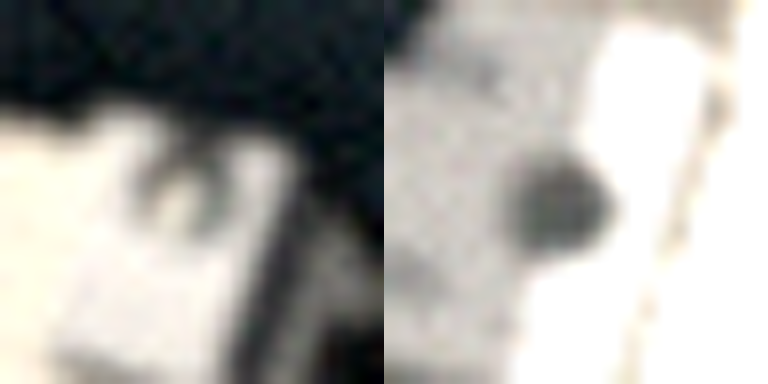

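```bash
python3 -c "
from h import *
tgt(.034,dx=.002,dy=.0045)"
```

```text
target [0.5212 0.1358 0.0882] [-2.094  0.    -1.624]
rows needed: pos 0.2 rot 0.0 total [-0.0002  0.0011  0.0004] [-0.0022  0.0032 -0.0104] per [-0.0002  0.0011  0.0004] [-0.0022  0.0032 -0.0104] | F [ 0.4 -0.6 -7.9] t 20.0667
```

```bash
python3 -m creep '[[0,0.001,0,-0.002,0.003,-0.01,-0.5],[0,0,0,0,0,0,-0.5]]' 50
python3 - <<'E'
from h import *
tgt(.03,dx=.002,dy=.0045)
c=cap('scene');np.savez('scene7.npz',**c);i=c['img'][:,:,::-1].astype(float)
cv2.imwrite('pics/scene7.png',cv2.resize(c['img'][165:255,285:405,::-1],(800,600),interpolation=2))
a=i[182:206,298:322];b=i[200:224,362:386]
f=lambda x,lo,hi:cv2.resize(np.clip((x-lo)/(hi-lo)*255,0,255).astype(np.uint8),None,fx=16,fy=16,interpolation=2)
cv2.imwrite('pics/h7.png',np.hstack([f(a,20,190),f(b,20,150)]))
E
```

```text
clock: 20.23
position: [0.5227, 0.1357, 0.0891]
tool_rot: [-2.091, 0.001, -1.625]
wrist_force: [-0.5, -0.5, -8.8]
width: 0.0493
target [0.5192 0.1359 0.0848] [-2.094  0.    -1.624]
rows needed: pos 0.1 rot 0.0 total [-0.0003  0.001   0.0005] [-0.0044  0.0002 -0.0055] per [-0.0003  0.001   0.0005] [-0.0044  0.0002 -0.0055] | F [-0.5 -0.5 -8.8] t 20.2333
```

View pics/h7.png

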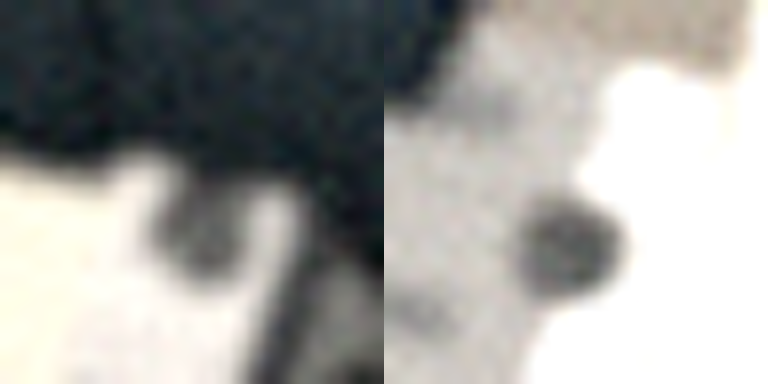

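View pics/scene7.png

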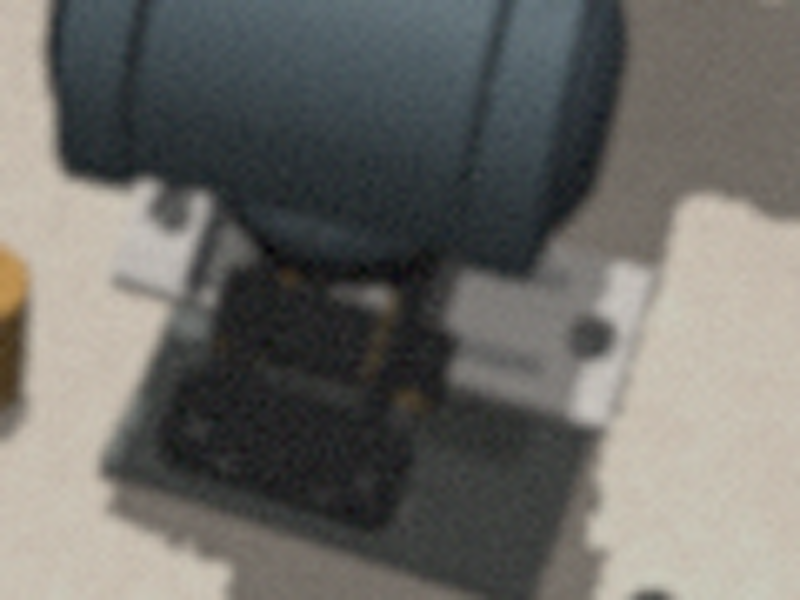

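Run:
```python
from h import *
c=dict(np.load('scene7.npz'))
s=telemetry.read_state()
holes(c,[(310.5,196.06),(373.5,215.5)])
for p in ([.5089,.1321,.068,-.066],REST):
    R,t=restpose(p)
    h=(R.inv().apply(np.array(s['position'])-t))[2]+.0095
    print('h',h,'expect',proj(c,R.apply([[0,-.068,h+.018],[0,.068,h+.018]])+t).round(1).tolist())
```

```text
pred [[311.8, 196.9], [375.4, 216.3]] diff px [[-1.3, -0.9], [-1.9, -0.8]] in-plane (down,along) mm [[-1.0, -71.3], [-0.4, 64.0]]
h 0.03599381701693075 expect [[310.1, 195.5], [373.3, 215.3]]
h 0.03696794776154319 expect [[310.3, 195.0], [373.7, 214.3]]
```

```bash
cat >> h.py <<'E'
def where():
    s=telemetry.read_state();R,t=restpose(REST);q=R.inv().apply(np.array(s['position'])-t);q[2]+=.0095;print('rest-frame dx,dy,h',q.round(4),'F(rest)',R.inv().apply(s['wrist_force']).round(1),'tau',np.round(s['ft_torque'],2),'w',round(s['width'],4))
E
python3 -m creep '[[0,0.0004,0.0002,-0.004,0.0,-0.007,-0.5],[0,0,0,-0.004,0,-0.007,-0.5]]' 50; python3 -c "
from h import *
where();tgt(.02,dx=.003,dy=.0045)"
```

```text
clock: 20.45
position: [0.5192, 0.1356, 0.0802]
tool_rot: [-2.086, 0.001, -1.624]
wrist_force: [0.1, -0.7, -8.8]
width: 0.0494
rest-frame dx,dy,h [0.0043 0.0042 0.0261] F(rest) [ 4.5 -0.7 -7.5] tau [-0.06 -0.92  0.01] w 0.0494
target [0.5151 0.1361 0.0756] [-2.094  0.    -1.624]
rows needed: pos 0.2 rot 0.1 total [-0.0003  0.0028  0.0002] [-0.0052  0.0006 -0.0058] per [-0.0003  0.0028  0.0002] [-0.0052  0.0006 -0.0058] | F [ 0.1 -0.7 -8.8] t 20.45
```

```bash
python3 -m creep '[[0,0.0028,0,-0.005,0.0005,-0.004,-0.5],[0,0,0,0,0,0,-0.5]]' 50
python3 - <<'E'
from h import *
where();tgt(.015,dx=.003,dy=.0045)
c=cap('scene');np.savez('scene8.npz',**c);i=c['img'][:,:,::-1].astype(float)
a=i[182:206,298:322];b=i[200:224,362:386]
f=lambda x,lo,hi:cv2.resize(np.clip((x-lo)/(hi-lo)*255,0,255).astype(np.uint8),None,fx=16,fy=16,interpolation=2)
cv2.imwrite('pics/h8.png',np.hstack([f(a,20,190),f(b,20,150)]))
s=telemetry.read_state()
p=[.5089,.1321,.068,-.066]
R,t=restpose(p)
h=(R.inv().apply(np.array(s['position'])-t))[2]+.0095
print('h',h,'expect',proj(c,R.apply([[0,-.068,h+.018],[0,.068,h+.018]])+t).round(1).tolist())
E
```

```text
clock: 20.62
position: [0.5136, 0.136, 0.0756]
tool_rot: [-2.097, 0.001, -1.624]
wrist_force: [-0.7, 0.7, -8.2]
width: 0.0495
rest-frame dx,dy,h [0.0017 0.0043 0.0193] F(rest) [ 3.5  0.6 -7.5] tau [-0.07 -0.96 -0.02] w 0.0495
target [0.5126 0.1362 0.0713] [-2.094  0.    -1.624]
rows needed: pos 0.1 rot 0.0 total [-0.0002 -0.0009  0.0002] [-0.0013  0.0003 -0.0054] per [-0.0002 -0.0009  0.0002] [-0.0013  0.0003 -0.0054] | F [-0.7  0.7 -8.2] t 20.6167
h 0.018772261937936734 expect [[311.1, 197.3], [373.2, 216.9]]
```

View pics/h8.png

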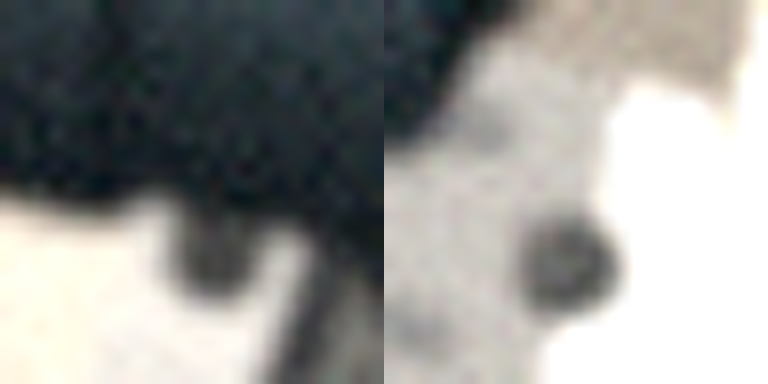

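```bash
python3 -m creep '[[0,-0.0008,0,-0.0015,0.0,-0.005,-0.5],[0,0,0,-0.003,0,-0.005,-0.5]]' 50; python3 -c "
from h import *
where();tgt(.005,dx=.002,dy=.0045)"
```

```text
clock: 20.83
position: [0.511, 0.135, 0.0703]
tool_rot: [-2.094, -0.002, -1.624]
wrist_force: [-3.1, -1.9, -5.9]
width: 0.0493
rest-frame dx,dy,h [0.0021 0.0032 0.0134] F(rest) [ 0.3 -2.  -6.6] tau [-0.37 -0.06 -0.11] w 0.0493
target [0.5067 0.1365 0.0631] [-2.094  0.    -1.624]
rows needed: pos 0.2 rot 0.0 total [ 0.0007 -0.      0.0001] [-0.0053  0.0019 -0.0091] per [ 0.0007 -0.      0.0001] [-0.0053  0.0019 -0.0091] | F [-3.1 -1.9 -5.9] t 20.8333
```

```bash
python3 -c "
from h import *
tgt(.009,dx=.0007,dy=.003)"; python3 -m creep '[[0,0,0,-0.004,0.0,-0.0045,-0.5],[0,0,0,0,0,0,-0.5]]' 50; python3 -c "
from h import *
where();tgt(.005,dx=.001,dy=.003)"
```

```text
target [0.5075 0.135  0.0672] [-2.094  0.    -1.624]
rows needed: pos 0.1 rot 0.0 total [ 0.0007 -0.      0.0001] [-0.0043 -0.     -0.0039] per [ 0.0007 -0.      0.0001] [-0.0043 -0.     -0.0039] | F [-3.1 -1.9 -5.9] t 20.8333
clock: 21.0
position: [0.507, 0.1351, 0.0654]
tool_rot: [-2.094, -0.001, -1.624]
wrist_force: [0.3, -0.1, -9.0]
width: 0.0498
rest-frame dx,dy,h [0.0011 0.0031 0.0071] F(rest) [ 4.8 -0.1 -7.7] tau [-0.04 -0.9  -0.02] w 0.0498
target [0.5058 0.1351 0.0636] [-2.094  0.    -1.624]
rows needed: pos 0.1 rot 0.0 total [0.0004 0.     0.0002] [-0.0015 -0.0001 -0.0022] per [0.0004 0.     0.0002] [-0.0015 -0.0001 -0.0022] | F [ 0.3 -0.1 -9. ] t 21.0
```

Free again at h≈7 mm. Continue to the face in small steps.

```bash
python3 -m creep '[[0,0,0,-0.0018,0.0,-0.003,-0.5],[0,0,0,-0.001,0,-0.0015,-0.5]]' 50; python3 -c "
from h import *
where()"; python3 -m creep '[[0,0,0,-0.001,0.0,-0.0018,-0.5],[0,0,0,-0.001,0,-0.0018,-0.5]]' 50; python3 -c "
from h import *
where()"
```

```text
clock: 21.17
position: [0.5046, 0.1354, 0.0609]
tool_rot: [-2.093, -0.001, -1.624]
wrist_force: [-0.7, 0.5, -8.4]
width: 0.0497
rest-frame dx,dy,h [0.0013 0.0032 0.0021] F(rest) [ 3.5  0.5 -7.6] tau [-0.09 -0.88 -0.03] w 0.0497
clock: 21.33
position: [0.5038, 0.1353, 0.0593]
tool_rot: [-2.092, -0.0, -1.625]
wrist_force: [2.0, -1.9, 6.1]
width: 0.0494
rest-frame dx,dy,h [0.0015 0.0032 0.0003] F(rest) [-1.2 -1.8  6.3] tau [-0.1   0.41 -0.02] w 0.0494
```

```bash
python3 -m creep '[[0,0,0,0,0,0,0.5],[0,0,0,0,0,0,0.5],[0,0,0,0,0,0,0.5],[0,0,0,0,0,0,0.5]]' 20
python3 - <<'E'
from h import *
where()
c=cap('scene');np.savez('scene9.npz',**c)
cv2.imwrite('pics/scene9.png',cv2.resize(c['img'][165:255,285:405,::-1],(800,600),interpolation=2))
E
```

```text
clock: 21.67
position: [0.5064, 0.1358, 0.0632]
tool_rot: [-2.088, 0.001, -1.625]
wrist_force: [0.4, -0.4, -0.1]
width: 0.0697
rest-frame dx,dy,h [0.0018 0.0037 0.0049] F(rest) [ 0.4 -0.4  0.1] tau [-0.1  -0.16  0.08] w 0.0697
```

View pics/scene9.png

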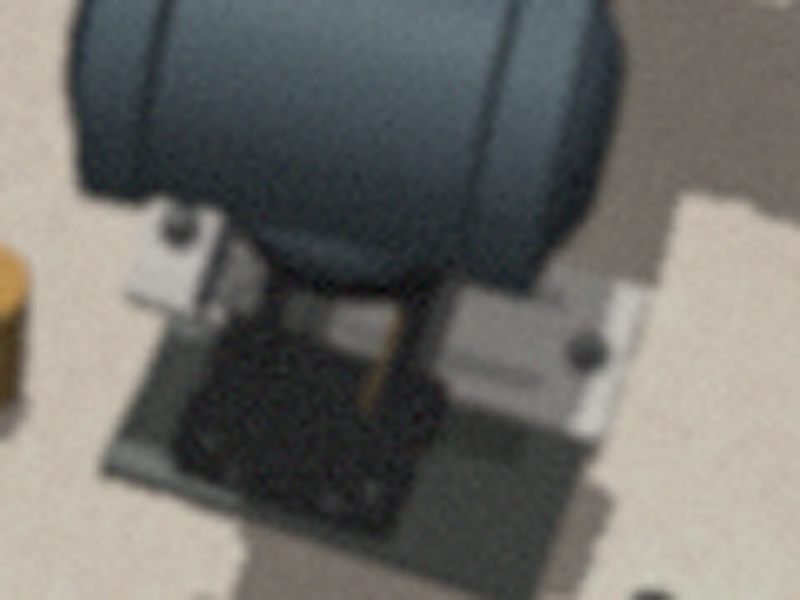

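```bash
python3 -m creep '[[0,0,0,0.008,0,0.014,0.5],[0,0,0,0.012,0,0.021,0.5]]'; python3 -c "
from h import *
where()"; python3 -m creep '[[0,0,0,0.012,0,0.022,0.5],[0,0,0,0.015,0,0.026,0.5],[0,0,0,0.015,0,0.026,0.5]]'; python3 -c "
from h import *
where()"
```

```text
clock: 21.88
position: [0.5195, 0.1359, 0.0898]
tool_rot: [-2.096, 0.0, -1.624]
wrist_force: [0.4, -0.6, 1.0]
width: 0.0706
rest-frame dx,dy,h [-0.0003  0.0046  0.0345] F(rest) [-0.1 -0.5  1.1] tau [-0.06 -0.16  0.01] w 0.0706
clock: 22.13
position: [0.5535, 0.136, 0.1524]
tool_rot: [-2.1, 0.0, -1.624]
wrist_force: [1.4, 0.8, -0.1]
width: 0.0707
rest-frame dx,dy,h [-0.0022  0.0065  0.1057] F(rest) [1.2 0.9 0.6] tau [-0.07 -0.19  0.04] w 0.0707
```

Clear. I raise the arm further and turn it out of the way for the final check.

```bash
python3 -m creep '[[0,0,0,0.005,0,0.05,0.5],[0,0,0,0,0,0.05,0.5],[-0.01,-0.02,0,-0.02,0.0,0.045,0.5],[0,-0.03,0,-0.045,0,0.02,0.5],[0,-0.03,0,-0.05,0,0.0,0.5]]';python3 -m creep '[[0,-0.03,0,-0.05,0,0.0,0.5],[0,-0.03,0,-0.05,0,0,0.5],[0,0,0,0,0,0,0.5]]'
python3 - <<'E'
from h import *
c=cap('scene');np.savez('scene10.npz',**c)
cv2.imwrite('pics/scene10.png',cv2.resize(c['img'][120:330,100:480,::-1],(760,420),interpolation=2))
c=cap('top');np.savez('top10.npz',**c);cv2.imwrite('pics/top10.png',cv2.resize(c['img'][90:300,120:450,::-1],(800,509),interpolation=2))
E
```

```text
clock: 22.55
position: [0.4753, 0.1341, 0.294]
tool_rot: [-1.837, -0.017, -1.634]
wrist_force: [-0.3, 0.7, 1.8]
width: 0.0704
clock: 22.8
position: [0.3972, 0.1348, 0.3007]
tool_rot: [-1.654, -0.004, -1.634]
wrist_force: [0.4, -0.9, 0.3]
width: 0.0704
```

View pics/scene10.png

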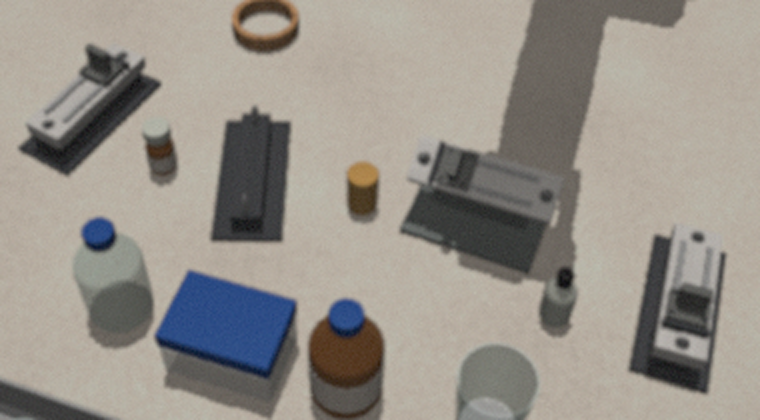

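View pics/top10.png

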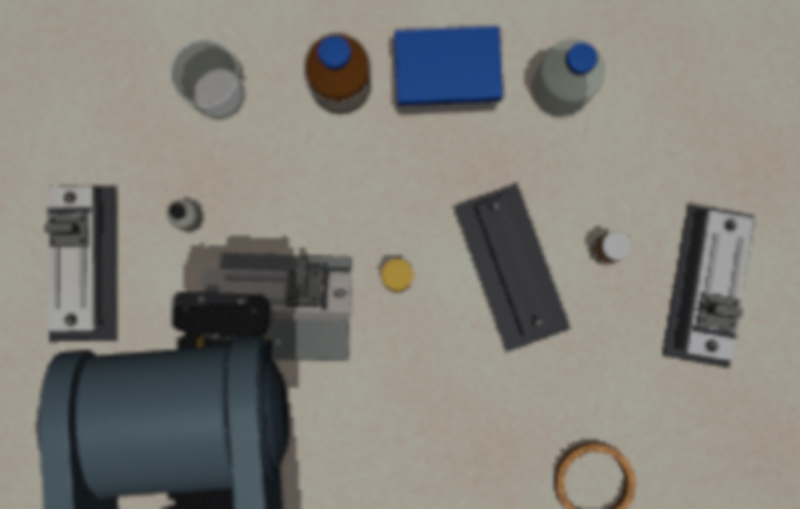

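Run:
```python
from h import *
c=dict(np.load('scene10.npz'));T=dict(np.load('top10.npz'))
R,t=restpose([.5089,.1321,.068,-.066])
P=np.array([w(c,u,v) for v in range(185,235) for u in range(295,385) if c['z_map'][v,u]>0])
q=R.inv().apply(P-t); m=(abs(q[:,0])<.022)&(q[:,1]>0)&(q[:,1]<.075)&(abs(q[:,2]-.018)<.012)
A=np.c_[q[m][:,:2],np.ones(m.sum())];k=np.linalg.lstsq(A,q[m][:,2],rcond=None)[0];print('top plane slope x,y, height at centre',k.round(4),m.sum())
m2=(abs(q[:,2]-.018)<.01);print('extent y',np.percentile(q[m2][:,1],[1,99]).round(4),'x',np.percentile(q[m2][:,0],[2,98]).round(4))
for n,cc,yw in (('A',(.5585,.3635),179.3),('C',(.514,-.3577),-12)):
    e=np.array([np.cos(np.radians(yw)),np.sin(np.radians(yw))])
    for cam,nm in((c,'scene'),(T,'top')):
        h,wd=cam['z_map'].shape
        ctr=proj(cam,[[*(np.array(cc)-.03*e),.08]])[0]
        F=np.array([w(cam,u,v) for v in range(max(0,int(ctr[1])-20),min(h,int(ctr[1])+20)) for u in range(max(0,int(ctr[0])-20),min(wd,int(ctr[0])+20)) if cam['z_map'][v,u]>0])
        F=F[(F[:,2]>.080)&(F[:,2]<.1)];print(n,nm,'carriage mm',((F[:,:2]-cc)@e).mean().round(4)*1e3+30,len(F))
```

```text
top plane slope x,y, height at centre [-0.0168 -0.0143  0.0179] 725
extent y [-0.0798  0.0764] x [-0.0259  0.0232]
A scene carriage mm -3.8999999999999986 105
A top carriage mm -3.3999999999999986 51
C scene carriage mm -0.3999999999999986 62
C top carriage mm -2.5 51
```

```bash
python3 -c "
from h import *
st();print(ticket.sign_off())"
```

```text
clock 22.9
q [ 0.0499 -0.3204  1.9359  0.0054  1.6098  0.1151]
qd [-0.0148  0.1376 -0.0856 -0.0011 -0.01   -0.001 ]
effort [ 7.50300e-01 -2.27120e+01 -3.10311e+01  1.00200e-01  3.21300e-01
 -7.90000e-03]
position [0.4034 0.1344 0.3013]
tool_rot [-1.6547 -0.0042 -1.6358]
wrist_force [0.1561 0.0006 0.5467]
ft_torque [-0.0163 -0.0109 -0.0046]
width 0.0703
the job is handed in; nothing more can be done
None
```

The slide that binds is on the reject stand, and I handed the job in at 22.9 s; the sign-off gave no verdict. I ran all three carriages out to their stops and then brought all three home. The two outer slides made their full travel. The middle one stopped dead at about 0.03 m, so I lifted it off its dowels and threaded it over the stand's two pins.

**Last checks:**
- **Slide on the stand:** by depth its top face is 17.9 mm above the sloping face, and the rail is 18 mm thick. Its tilt is within about 0.02 rad and it is about 1.5 mm off centre. Both holes are over the pins, with the carriage side up.
- **Good slides:** both are seated on their blocks. Their carriages read between -0.4 and -3.9 mm by camera, which is home within camera error.
- **Bystanders:** none looks moved or knocked over in the last pictures.
- **Robot:** it is clear of everything. The arm still had a small drift, up to 0.14 rad/s at a joint, when I handed in.

**Disagreements:** my two camera estimates of where the stand sits differed by about 1.5 mm and 0.03 rad. I used the scene camera's, and touch on the pins put the slide about 1 mm off that. No check failed.

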